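# Lock the upturned scent capsule into the diffuser

## Robot

A 6-joint arm with a two-finger parallel gripper is mounted at the origin on the work surface. World frame = base frame: x ahead of the robot, y to its left, z up, the work surface at z = 0. Lengths are in m, angles in rad, forces in N, time in s.
With the tool pointing down it reaches from about 0.275 to 0.775 m from the base axis. Payload 14.6 kg.
Tool frame: the origin (TCP) lies midway between the tips of the shut fingers; the grasp point (between the pads) lies 19 mm behind it; z points along the fingers, y is the direction in which the jaws open and shut (so a half turn about z gives the same grasp; the last joint's range is limited). The gripper opens to 85 mm and grips with 20 to 120 N. Pads are 22 mm wide; open, the fingers measure 114 mm over their backs; the gripper's body (76 mm by 85 mm) begins 54 mm behind the grasp point. The pads swing forward as they close: fully open they stand 13 mm farther back than shut.
Start: joints at [-1.313, 0.263, -0.048, 1.259, 0, 1.415], TCP at [0.211, -0.481, 0.195] pointing down, gripper open.
Joint ranges: [-2.65, 2.65], [-0.89, 1.7], [-1.18, 1.37], [-2.13, 2.11], [-1.35, 1.29], [-3.14, 3.14]. Speed limits (rad/s): [1.89, 1.89, 2.57, 2.79, 3.14, 3.14].

## Interface

Orientations are given as [roll, pitch, yaw] about the fixed x, y, z axes, in that order (R = Rz(yaw) Ry(pitch) Rx(roll)).
In Python, from workcell import bot gives the robot as it stands. The module is installed in compiled form; this text tells all that it offers.
- The arm moves only by the tool send_rows, never from a script. Its argument "commands" is a list of rows, each a list of 2 entries, a list of its own where there are three numbers: the shift along the tool's x, y, z in mm, then the turn about the tool's z in degrees. A call has 1 to 20 rows; each row is the pose to reach, as a shift and turn from the pose commanded when the call began, along the tool's axes at that moment; what a row does not reach only later rows make up. A row lasts 1/12 s, in which the tool goes at most 41.7 mm and 7.16 degrees, less where a joint would pass 70% of its speed; a pose out of reach is approached as far as the arm can. A call with a gripper value outside its range is refused whole. "grip" is the finger opening in mm, from 0 to 85.4, set as the call begins (left out, the last holds). The fingers move at their own pace and stop on an object; "squeeze" is the grip in N (left out, the last holds). Time passes only in rows, so rows that repeat a pose let the fingers close. It gives the time, the measured TCP pose, the force and the opening at its end, in the units of the state.
- bot.get_obs(): the state, without advancing time (a new reading comes with each control period).
- bot.grab_frame(name): name is "side" or "top"; returns (picture, depth): 400x640x3 uint8, blue, green, red; 400x640 float32, m along the optical axis (not along the pixel's ray), 0 where there is no reading.
- bot.camera_info(name): a dict with "camera_matrix" (3x3 intrinsics, pixels), "k1" (the pictures are not rectified: a ray, as slopes to the right and down, at radius r is drawn at 1 + k1 r^2 times it, then the intrinsics apply), "rvec" (rotation vector, rad) and "tvec" (3), from world to camera coordinates, as OpenCV has them. Camera axes: x right, y down, z forward; pixel columns grow to the right and rows downward; lengths in m; the calibration is good to about 2 mm. A picture is of the moment at which its call begins. camera_info takes no time and is no camera call.
- bot.sign_off(): hands the job in, once; it reports no verdict.
The state is a dict: "time_s": time; "joint_pos": joint angles; "joint_velocities": joint speeds; "joint_efforts": joint torques, N m; "position": TCP position; "eef_rot": TCP orientation; "force": force on the tool from outside, world axes, zero at the start; "wrist_torque": the same for the moment, N m; "gripper_width": opening from 0.0 (shut) to 1.0 (fully open).
Only numpy, scipy, OpenCV 4.12 (cv2) and the standard library are available. Lean on these libraries where they do the work, as an engineer would, in place of code of your own. Each camera call takes 0.05 s, during which the arm holds its last target. There are 200 camera calls.

## Task

The orange scent capsule lies upside down among the perfume bottles. Turn it right way up, put it into the diffuser with its lugs through the entry slots (black stripe on the green marks), push it down against the spring and turn it clockwise a quarter turn until the stripe points at the red marks, so that it stays locked when you let go. Leave the bottles and the carton standing where they are.

Things in the scene. Friction and masses are not known exactly. Their poses are not given: they have to be found in the camera images.
- capsule: Loose scent capsule, 140 g: square orange cap 50 x 50 x 28 mm with a black plug under it. Origin: centre of the cap's underside, where the plug begins; z points from plug to cap (cap z 0 to 28 mm, plug 0 to -13 mm); x, y are square to the cap's sides. A black stripe along x crosses the cap's top and its two x sides. It starts upside down on the table, plug up, z down.
- plug_foot (a point): Centre of the capsule's plug foot, 13 mm from its origin along -z. Plug: 35 mm diameter. Two brass lugs at its foot form one bar 47 mm long along capsule x, 10 mm wide, 5 mm thick, flush with the foot.
- cap_top (a point): Centre of the cap's top face, 28 mm from the capsule's origin along z. The capsule stands steadily on any of the cap's four sides (its axis level, 25 mm above the table) and, right way up, on its plug's foot (cap underside 13 mm above the table).
- diffuser: Fixed: wooden base 120 x 120 x 36 mm high and on it a white collar, outer diameter 72 mm, top at 64 mm, with the bayonet mount. Origin: centre of the base's underside, z up. Entry slots at its +x and -x (green marks), locked position +y and -y (red). The capsule enters with its x along +x or -x and turns 90 degrees clockwise seen from above; stops block the other way and over 94.
- mount (a point): Centre of the mount's mouth at the collar's top, 64 mm above the table; axes as diffuser. Bore 39 mm diameter, entry slots 16 mm wide reaching 26 mm from the axis, through a flange 5 mm thick. The capsule's origin is 0 mm above the mouth when fully pushed; the lugs turn under the flange below about 2.5 mm; let go when locked, it rises to 3 mm; unlocked, to 8 mm.
- plunger (a joint): Travel in m of the copper sprung plate (30 mm diameter) in the mount, 0 = up, its top 5 mm below the mouth; 0.009 = lowest. It pushes the plug's foot up with 3 N at 0, plus 0.4 N per mm. Locked it reads about 0.005.
- amber_bottle: Bystander, loose: amber perfume bottle, 36 x 56 mm, 112 mm high with its black cap. Origin: centre of its underside.
- green_bottle: Bystander, loose: round green perfume bottle, diameter 56 mm, 108 mm high. Origin: centre of its underside.
- black_bottle: Bystander, loose: round black perfume bottle with a red cap, diameter 48 mm, 104 mm high. Origin: centre of its underside.
- carton: Bystander, loose: off-white perfume carton with a gold band, 46 x 60 mm, 95 mm high. Origin: centre of its underside.
Not all that is in view belongs to the job. Of the things that look like the capsule, the larger one is meant. Of the things shaped like the diffuser, the wooden one is meant.

How it is judged:
On the way:
1. the capsule is right way up (angle between capsule's own z axis and vertical below 0.25 rad), for 0.2 s.
At the end, for the whole second after the job is handed in: The capsule stands right way up in the mount, released and at rest: centred within 4 mm, upright within 0.12 rad, cap underside less than 5.5 mm above the collar (held down by its lugs), stripe within 0.3 rad of the red marks; bottles and carton upright and within 30 mm of where they stood (horizontal distance between capsule and mount below 0.004 m and z of capsule in the frame of mount between -0.003 and 0.0055 m and angle between capsule's own z axis and vertical below 0.12 rad and angle between the x axis of capsule and the y axis of diffuser, either way round below 0.3 rad and linear speed of capsule below 0.02 m/s and distance of each of amber_bottle, green_bottle, black_bottle, carton from where it was at the start of the episode below 0.03 m and angle between each of amber_bottle, green_bottle, black_bottle, carton's own z axis and vertical below 0.2 rad); the robot touches nothing.
It fails at once if the amber bottle is knocked over or shifted more than 30 mm (distance of amber_bottle from where it was at the start of the episode above 0.03 m or angle between amber_bottle's own z axis and vertical above 0.5 rad).
It fails at once if the green bottle is knocked over or shifted more than 30 mm (distance of green_bottle from where it was at the start of the episode above 0.03 m or angle between green_bottle's own z axis and vertical above 0.5 rad).
It fails at once if the black bottle is knocked over or shifted more than 30 mm (distance of black_bottle from where it was at the start of the episode above 0.03 m or angle between black_bottle's own z axis and vertical above 0.5 rad).
It fails at once if the carton is knocked over or shifted more than 30 mm (distance of carton from where it was at the start of the episode above 0.03 m or angle between carton's own z axis and vertical above 0.5 rad).
It also fails if it takes over 72 s, if anything falls off the work surface, if the arm or the gripper's body presses on something with over 40 N, if the wrist force passes 120 N, or if a joint passes its speed limit or range.

## Working session

There is one attempt and no reset: what is moved stays moved. The work goes in short steps, Python scripts to look and compute and a tool call to move; the robot and the scene stay as the last step left them, time stands still between calls to the robot, and variables do not carry over. Pictures are saved under pics/ and viewed, about 8 in all and at most 12, crops included, and the job is handed in when it is done.

Besides the shell and the picture viewer there is one more tool, called as name([rows], argument=value, ...), one row to a line, values as JSON. send_rows: Moves the arm, as the interface text tells. Its arguments: {"type":"object","properties":{"commands":{"type":"array"},"grip":{"type":"number"},"squeeze":{"type":"number"}},"required":["commands"]}

```bash
mkdir -p pics
cat > h.py <<'E'
import numpy as np, cv2
from workcell import bot
def grab(n):
    im,d=bot.grab_frame(n); return im,d
def cam(n):
    c=bot.camera_info(n); K=np.array(c["camera_matrix"]); R=cv2.Rodrigues(np.array(c["rvec"],float))[0]; return K,c["k1"],R,np.array(c["tvec"],float).ravel()
def world(n,d):
    "world coordinates of every pixel"
    K,k1,R,t=cam(n); v,u=np.mgrid[:400,:640].astype(np.float32)
    p=cv2.undistortPoints(np.stack([u,v],-1).reshape(-1,1,2),K,np.array([k1,0,0,0,0.])).reshape(400,640,2)
    P=np.dstack([p*d[...,None],d]); return (P-t)@R
def pix(n,P):
    c=bot.camera_info(n); return cv2.projectPoints(np.array(P,float).reshape(-1,3),np.array(c["rvec"],float),np.array(c["tvec"],float),np.array(c["camera_matrix"]),np.array([c["k1"],0,0,0,0.]))[0].reshape(-1,2)
E
python3 - <<'E'
from h import *
for n in("top","side"):
    im,d=grab(n); cv2.imwrite(f"pics/{n}0.png",im); np.savez(f"{n}0.npz",im=im,d=d); K,k1,R,t=cam(n); print(n,K[0,0],k1,-R.T@t,R[2])
print({k:np.round(v,3) for k,v in bot.get_obs().items()})
E
```

```text
top 451.08054297456306 0.040690195815735596 [0.424078   0.09510132 1.05278376] [ 0.18215759 -0.02136801 -0.98303714]
side 385.05142806644375 0.018757153852080915 [ 0.55026558 -0.72519266  0.54760647] [ 0.05502655  0.87149606 -0.48730556]
{'time_s': np.float64(0.1), 'joint_pos': array([-1.313,  0.263, -0.049,  1.259,  0.   ,  1.416]), 'joint_velocities': array([-0.001,  0.   ,  0.   ,  0.   , -0.002, -0.001]), 'joint_efforts': array([ 5.0000e-03, -6.3858e+01,  3.8506e+01,  1.0000e-02, -0.0000e+00,
       -0.0000e+00]), 'position': array([ 0.211, -0.481,  0.195]), 'eef_rot': array([-3.141, -0.   ,  0.413]), 'force': array([-0.9  , -0.004, -1.537]), 'wrist_torque': array([ 0.01 , -0.02 ,  0.018]), 'gripper_width': np.float64(1.001)}
```

View pics/top0.png

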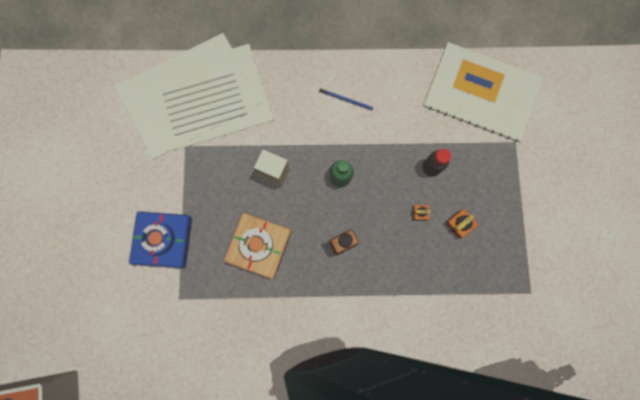

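View pics/side0.png

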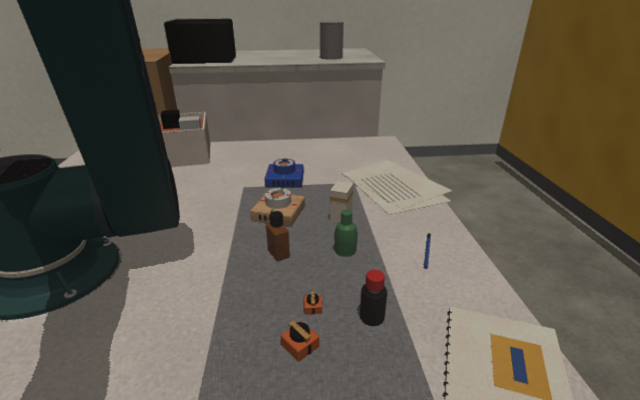

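The top view shows what could be confused. The orange capsules are a larger one at (462,223), which is the one meant, and a smaller one at (422,212). The diffusers are a wooden one at (258,246), which is meant, and a blue one at (158,240). The bottles are amber (345,241), green (342,173) and black (438,161), and the carton is at (270,167). Next I'll check the choice in a close crop and measure.

Run:
```python
from h import *
z=np.load("top0.npz"); im,d=z["im"],z["d"]; W=world("top",d)
a=cv2.resize(im[190:250,400:490],None,fx=6,fy=6,interpolation=cv2.INTER_CUBIC)
b=cv2.resize(im[205:285,215:300],None,fx=4.5,fy=4.5,interpolation=cv2.INTER_CUBIC)[:360]
b=cv2.copyMakeBorder(b,0,360-len(b),0,0,0) if len(b)<360 else b
c=np.hstack([a,b]); c=cv2.resize(c,None,fx=.85,fy=.85); cv2.imwrite("pics/crop1.png",c); print(c.shape)
def box(m,name):
    p=W[m]; r=cv2.minAreaRect((p[:,:2]*1000).astype(np.float32)); print(name,len(p),np.round(r[0],1),np.round(r[1],1),round(r[2],1),"med",np.round(np.median(p,0),3))
v,u=np.mgrid[:400,:640]
def win(u0,u1,v0,v1): return (u>=u0)&(u<u1)&(v>=v0)&(v<v1)&(d>0)
z_=W[...,2]
print("table z",np.median(z_[win(380,400,250,280)]), np.median(z_[win(200,220,180,200)]))
box(win(440,485,203,245)&(z_>.012),"capsule all");box(win(440,485,203,245)&(z_>.02)&(z_<.032),"capsule face");box(win(440,485,203,245)&(z_>.033),"capsule plug")
box(win(408,435,200,225)&(z_>.01),"small")
box(win(215,300,205,285)&(z_>.025)&(z_<.042),"base");box(win(215,300,205,285)&(z_>.058),"collar")
for n,w in dict(amber=(325,365,222,260),green=(325,360,155,192),black=(420,456,143,180),carton=(250,292,145,192)).items(): 
    m=win(*w); box(m&(z_>.015),n); h=z_[m].max(); box(m&(z_>h-.02),n+" top %.3f"%h)
# marks
hsv=cv2.cvtColor(im,cv2.COLOR_BGR2HSV); M=win(220,295,210,282)
H,S,V=hsv[...,0].astype(int),hsv[...,1],hsv[...,2]
for n,m in dict(green=M&(H>40)&(H<85)&(S>90),red=M&((H<6)|(H>172))&(S>150)).items():
    p=W[m]; print(n,len(p)); k=cv2.connectedComponentsWithStats(m.astype(np.uint8),connectivity=8)
    for i in range(1,k[0]): 
        if k[2][i,4]>3: print(k[2][i],np.round(k[3][i],1),np.round(np.median(W[k[1]==i],0),4))
```

```text
(306, 784, 3)
table z 0.0011110946349517253 0.0008373826495966573
capsule all 521 [ 550.6 -250.3] [49.7 50.8] 38.2 med [ 0.549 -0.246  0.03 ]
capsule face 265 [ 550.5 -250.3] [49.7 50.7] 38.5 med [ 0.548 -0.244  0.028]
capsule plug 225 [ 552.5 -251.4] [33.9 50.2] 55.9 med [ 0.551 -0.25   0.042]
small 234 [ 578.3 -157.3] [34.2 33.5] 89.4 med [ 0.577 -0.155  0.022]
base 2110 [507.4 219.8] [120.3 119.9] 69.5 med [0.503 0.215 0.036]
collar 650 [506.8 220.6] [69.9 69.9] 89.5 med [0.507 0.22  0.064]
amber 462 [508.9  26.7] [35.6 56.3] 26.0 med [0.506 0.03  0.079]
amber top 0.116 166 [508.8  27.4] [28.3 28.2] 41.7 med [0.509 0.027 0.112]
green 504 [667.6  28.9] [54.3 50.8] 65.0 med [0.66  0.031 0.073]
green top 0.113 124 [669.   27.7] [24.9 24.4] 43.0 med [0.667 0.029 0.108]
black 551 [ 688.1 -189. ] [46.7 42.5] 25.8 med [ 0.682 -0.184  0.072]
black top 0.110 224 [ 688.6 -192.3] [35.1 32. ] 90.0 med [ 0.688 -0.19   0.104]
carton 820 [678.5 185. ] [60.9 47.9] 65.1 med [0.672 0.184 0.094]
carton top 0.100 607 [678.7 185.3] [60.5 47.2] 64.3 med [0.678 0.185 0.095]
green 13
[235 237   5   2   7] [236.9 237.6] [0.5227 0.2639 0.0378]
[275 251   4   3   6] [276.5 252. ] [0.49  0.176 0.036]
red 16
[264 223   2   5   7] [264.4 224.9] [0.5514 0.2042 0.0359]
[248 262   3   6   9] [249.1 264.9] [0.4622 0.2368 0.0369]
```

View pics/crop1.png

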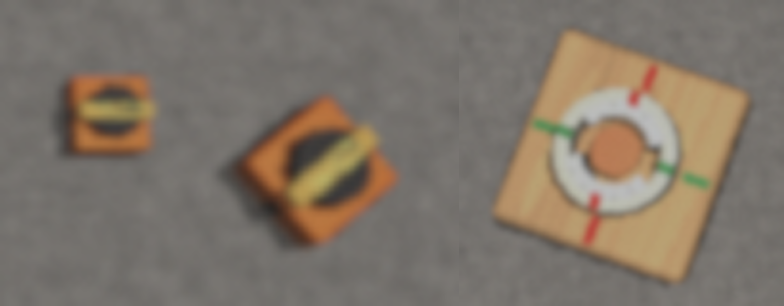

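The crop confirms the choice: the large capsule is plug-up with its lug bar running right-up, so its x axis is at about -52°. The wooden diffuser's green marks are at about 69.5°. The tool can't tilt, so I'll grip the capsule, press it down past the base's edge to turn it 90°, lay it on its side, then tip it onto its foot.

```bash
cat >> h.py <<'E'
def go(P,yaw=None):
    "shift in tool axes (mm) and turn (deg) to reach world P (m), tool yaw (deg)"
    from scipy.spatial.transform import Rotation as Ro
    o=bot.get_obs(); R=Ro.from_euler("xyz",o["eef_rot"]).as_matrix(); y=np.degrees(np.arctan2(R[1,0],R[0,0]))
    t=0 if yaw is None else -((yaw-y+180)%360-180)
    print("shift",np.round(R.T@(np.array(P)-o["position"])*1000,1),"turn",round(t,1),"| yaw",round(y,1),"pos",np.round(o["position"],4),"F",np.round(o["force"],1),"w",round(float(o["gripper_width"])*85.4,1),"t",o["time_s"],"q6",round(float(o["joint_pos"][5]),2))
E
python3 -c "
from h import *
go([.5506,-.2503,.12],38.3)"
```

```text
shift [403.9 -74.5  74.8] turn -14.6 | yaw 23.7 pos [ 0.2105 -0.4806  0.1947] F [-0.9 -0.  -1.5] w 85.5 t 0.1 q6 1.42
```

send_rows([
  [[404, -74.5, 75], -14.6],
  [[404, -74.5, 75], -14.6],
  [[404, -74.5, 75], -14.6],
  [[404, -74.5, 75], -14.6],
  [[404, -74.5, 75], -14.6],
  [[404, -74.5, 75], -14.6],
  [[404, -74.5, 75], -14.6],
  [[404, -74.5, 75], -14.6],
  [[404, -74.5, 75], -14.6],
  [[404, -74.5, 75], -14.6],
  [[404, -74.5, 75], -14.6],
  [[404, -74.5, 75], -14.6],
  [[404, -74.5, 75], -14.6],
  [[404, -74.5, 75], -14.6],
  [[404, -74.5, 75], -14.6],
  [[404, -74.5, 75], -14.6],
], grip=85, squeeze=20)

```text
time_s: 1.43
position: [0.5502, -0.2514, 0.1205]
eef_rot: [3.141, -0.0, 0.666]
force: [0.4, -0.2, 0.5]
gripper_width: 0.994
```

```bash
python3 -c "
from h import *
go([.5506,-.2503,-.001],38.3)"
```

```text
shift [  1.   -0.7 121.5] turn -0.1 | yaw 38.2 pos [ 0.5502 -0.2514  0.1205] F [ 0.4 -0.2  0.5] w 84.9 t 1.4333 q6 1.91
```

Now lower, then close with a moderate squeeze.

send_rows([
  [[1, -0.7, 40], 0],
  [[1, -0.7, 80], 0],
  [[1, -0.7, 105], 0],
  [[1, -0.7, 116], 0],
  [[1, -0.7, 121], 0],
  [[1, -0.7, 121], 0],
  [[1, -0.7, 121], 0],
])

```text
time_s: 2.02
position: [0.5514, -0.25, 0.0]
eef_rot: [3.141, -0.0, 0.667]
force: [-0.3, -0.1, 0.6]
gripper_width: 0.991
```

send_rows([
  [[0, 0, 0], 0],
  [[0, 0, 0], 0],
  [[0, 0, 0], 0],
  [[0, 0, 0], 0],
  [[0, 0, 0], 0],
  [[0, 0, 0], 0],
  [[0, 0, 0], 0],
  [[0, 0, 0], 0],
], grip=40, squeeze=30)

```text
time_s: 2.68
position: [0.5516, -0.2497, 0.0001]
eef_rot: [3.14, -0.0, 0.668]
force: [-2.4, 0.4, 8.6]
gripper_width: 0.526
```

send_rows([
  [[0, 0, -30], 0],
  [[0, 0, -60], 0],
  [[0, 0, -90], 0],
  [[0, 0, -120], 0],
  [[0, 0, -120], 0],
  [[0, 0, -120], 0],
  [[0, 0, -120], 0],
])

```text
time_s: 3.27
position: [0.5509, -0.2492, 0.1185]
eef_rot: [-3.141, 0.0, 0.668]
force: [-0.2, -0.8, -0.5]
gripper_width: 0.522
```

Run:
```python
from h import *
n=np.radians(159.5); N=np.array([np.cos(n),np.sin(n),0]); C=np.array([.507,.220,0])
T=C+N*(.060+.0205)+np.array([0,0,.12]); print(T); go(T,159.5)
im,d=grab("side"); np.savez("s1.npz",im=im,d=d)
p=pix("side",[bot.get_obs()["position"]])[0].astype(int); print(p)
c=cv2.resize(im[max(0,p[1]-70):p[1]+50,max(0,p[0]-80):p[0]+80],None,fx=4,fy=4,interpolation=cv2.INTER_CUBIC); cv2.imwrite("pics/s1.png",c)
```

```text
[0.43159789 0.24819169 0.12      ]
shift [ 214.3 -464.5   -1.3] turn -121.2 | yaw 38.3 pos [ 0.5509 -0.2492  0.1185] F [-0.2 -0.8 -0.5] w 44.6 t 3.2667 q6 1.91
[297 295]
```

View pics/s1.png

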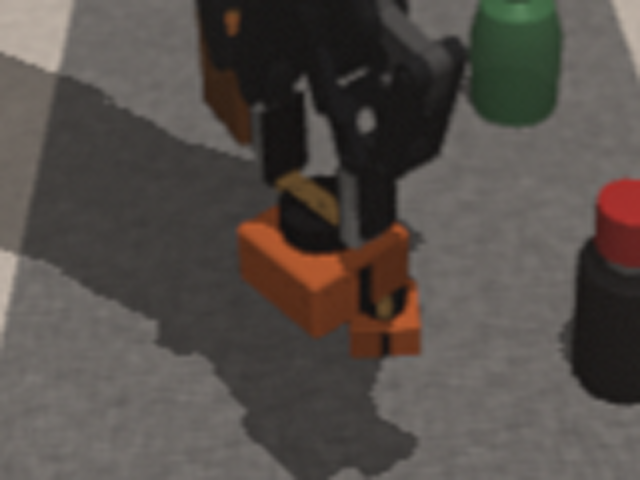

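The crop shows the capsule held plug-up with its cap at (320,270); the pads at (365,210) seem to cover only the cap's upper part. I'll measure how the cap hangs from the depth.

Run:
```python
from h import *
z=np.load("s1.npz"); im,d=z["im"],z["d"]; W=world("side",d)
h=cv2.cvtColor(im,cv2.COLOR_BGR2HSV); m=(h[...,0]<14)&(h[...,1]>150)&(d>0)&(W[...,2]>.06)&(np.hypot(W[...,0]-.551,W[...,1]+.249)<.06)
p=W[m]; print(len(p),np.percentile(p,[0,2,50,98,100],axis=0).round(4)); print(cv2.minAreaRect((p[:,:2]*1000).astype(np.float32)))
n=np.radians(-51.7); J=np.array([np.cos(n),np.sin(n)]); X=np.array([-J[1],J[0]])
q=W[(d>0)&(W[...,2]>.09)&(np.hypot(W[...,0]-.551,W[...,1]+.249)<.08)]; r=(q[:,:2]-[.551,-.249])
a=r@J; s=(a>.026)&(a<.045); print("near finger",s.sum(),"min z",np.sort(q[s,2])[:15].round(3),"x range",np.percentile(r[s]@X,[2,98]).round(3))
```

```text
708 [[ 0.518  -0.2847  0.1193]
 [ 0.5198 -0.2834  0.1227]
 [ 0.5466 -0.2667  0.1418]
 [ 0.5815 -0.2438  0.1487]
 [ 0.5834 -0.2367  0.2411]]
((550.10302734375, -251.08424377441406), (50.89464569091797, 49.983970642089844), 38.064632415771484)
near finger 6752 min z [0.123 0.129 0.132 0.134 0.135 0.135 0.139 0.142 0.142 0.147 0.157 0.158
 0.158 0.159 0.159] x range [-0.048  0.053]
```

Run:
```python
from h import *
z=np.load("s1.npz"); im,d=z["im"],z["d"]; W=world("side",d)
n=np.radians(-51.7); J=np.array([np.cos(n),np.sin(n),0]);c=np.array([.551,-.249,0])
for s in(1,-1):
  for a in(.025,.035):
    P=[c+s*J*a+[0,0,k] for k in(.12,.13,.14,.148,.16)]; print(s,a,((pix("side",P)-[297-80,295-70])*4).astype(int).tolist())
```

```text
1 0.025 [[364, 308], [364, 289], [363, 269], [363, 253], [362, 229]]
1 0.035 [[381, 321], [381, 302], [380, 282], [380, 266], [380, 242]]
-1 0.025 [[285, 246], [283, 227], [282, 208], [281, 192], [280, 169]]
-1 0.035 [[270, 234], [268, 215], [267, 196], [266, 181], [265, 158]]
```

Run:
```python
from h import *
z=np.load("s1.npz"); im,d=z["im"],z["d"]; W=world("side",d)
for cx in(352,376,388,276):
  u=217+cx//4
  for v in range(225+32,225+82,3): print(cx,(v-225)*4,im[v,u],W[v,u].round(3), "a %.3f"%((W[v,u,:2]-[.551,-.249])@[.62,-.785]))
  print()
```

```text
352 128 [30 29 31] [ 0.563 -0.28   0.216] a 0.032
352 140 [28 27 28] [ 0.563 -0.283  0.213] a 0.034
352 152 [24 25 26] [ 0.563 -0.283  0.208] a 0.034
352 164 [22 23 25] [ 0.563 -0.284  0.204] a 0.035
352 176 [47 48 50] [ 0.563 -0.276  0.192] a 0.029
352 188 [55 57 60] [ 0.563 -0.277  0.187] a 0.029
352 200 [56 57 60] [ 0.563 -0.275  0.18 ] a 0.028
352 212 [66 68 71] [ 0.562 -0.277  0.175] a 0.029
352 224 [73 75 79] [ 0.562 -0.278  0.171] a 0.029
352 236 [73 75 77] [ 0.562 -0.277  0.165] a 0.029
352 248 [41 59 93] [ 0.562 -0.278  0.159] a 0.029
352 260 [ 28  52 101] [ 0.562 -0.27   0.147] a 0.024
352 272 [27 45 87] [ 0.562 -0.272  0.142] a 0.025
352 284 [28 51 99] [ 0.562 -0.272  0.136] a 0.025
352 296 [28 49 97] [ 0.562 -0.272  0.13 ] a 0.024
352 308 [27 48 94] [ 0.561 -0.271  0.123] a 0.024
352 320 [29 51 99] [ 0.564 -0.171  0.021] a -0.054

376 128 [25 25 27] [ 0.571 -0.293  0.226] a 0.047
376 140 [21 22 24] [ 0.571 -0.295  0.222] a 0.048
376 152 [21 22 24] [ 0.571 -0.295  0.217] a 0.049
376 164 [26 27 28] [ 0.571 -0.295  0.211] a 0.048
376 176 [21 23 25] [ 0.571 -0.296  0.207] a 0
[... 1635 characters left out ...]
] [ 0.534 -0.234  0.166] a -0.023
276 176 [24 35 44] [ 0.534 -0.234  0.161] a -0.022
276 188 [43 57 70] [ 0.534 -0.238  0.158] a -0.020
276 200 [40 43 48] [ 0.534 -0.25   0.161] a -0.010
276 212 [25 39 75] [ 0.534 -0.255  0.159] a -0.006
276 224 [23 38 74] [ 0.533 -0.255  0.154] a -0.006
276 236 [ 46  86 173] [ 0.533 -0.257  0.149] a -0.005
276 248 [ 47  88 175] [ 0.533 -0.261  0.146] a -0.002
276 260 [ 36  67 135] [ 0.533 -0.266  0.145] a 0.002
276 272 [26 46 89] [ 0.533 -0.268  0.141] a 0.003
276 284 [26 45 88] [ 0.532 -0.269  0.136] a 0.004
276 296 [23 43 85] [ 0.532 -0.269  0.129] a 0.004
276 308 [50 55 67] [ 0.532 -0.266  0.121] a 0.001
276 320 [61 63 66] [ 0.526 -0.147  0.002] a -0.095
```

The depth shows the finger tips about 40 mm above the reported TCP height, so the pads hold the ends of the lug bar (47 mm) instead of the cap. I'll set it back down, open, and measure the open finger tips before gripping lower.

send_rows([
  [[0, 0, 40], 0],
  [[0, 0, 80], 0],
  [[0, 0, 105], 0],
  [[0, 0, 114], 0],
  [[0, 0, 119], 0],
  [[0, 0, 119], 0],
  [[0, 0, 119], 0],
])

```text
time_s: 3.9
position: [0.551, -0.2492, 0.0004]
eef_rot: [-3.141, 0.0, 0.668]
force: [0.3, 0.2, -1.0]
gripper_width: 0.52
```

send_rows([
  [[0, 0, 0], 0],
  [[0, 0, 0], 0],
  [[0, 0, 0], 0],
  [[0, 0, 0], 0],
  [[0, 0, 0], 0],
  [[0, 0, 0], 0],
], grip=70)

```text
time_s: 4.4
position: [0.5512, -0.2494, 0.0001]
eef_rot: [3.142, -0.0, 0.668]
force: [-0.5, 0.4, -0.2]
gripper_width: 0.822
```

Run:
```python
from h import *
im,d=grab("side"); np.savez("s2.npz",im=im,d=d); W=world("side",d)
go([.5506,-.2503,0],38.3)
u,v=247,0
J=np.array([.62,-.785])
c=cv2.resize(im[240:370,230:370],None,fx=4,fy=4,interpolation=cv2.INTER_CUBIC); cv2.imwrite("pics/s2.png",c)
a=(W[...,:2]-[.551,-.25])@J; b=(W[...,:2]-[.551,-.25])@[.785,.62]
dark=(im.max(2)<95)&(d>0)&(np.abs(b)<.02)
for lo,hi in((.028,.04),(.04,.05),(.05,.06),(-.06,-.05),(-.05,-.04),(-.04,-.028)):
    m=dark&(a>lo)&(a<hi)&(W[...,2]>.006); print(lo,m.sum(),np.sort(W[m][:,2])[:8].round(3))
```

```text
shift [-1.   0.3  0.1] turn -0.0 | yaw 38.3 pos [ 5.512e-01 -2.495e-01  1.000e-04] F [-0.1  0.2  0.5] w 69.8 t 4.45 q6 1.91
0.028 1537 [0.05  0.05  0.051 0.051 0.053 0.053 0.056 0.056]
0.04 1668 [0.046 0.046 0.047 0.049 0.049 0.049 0.051 0.051]
0.05 1876 [0.092 0.095 0.095 0.097 0.098 0.098 0.099 0.099]
-0.06 141 [0.089 0.089 0.09  0.091 0.093 0.093 0.093 0.093]
-0.05 43 [0.047 0.055 0.057 0.059 0.063 0.064 0.066 0.067]
-0.04 265 [0.044 0.044 0.045 0.045 0.045 0.046 0.047 0.047]
```

View pics/s2.png

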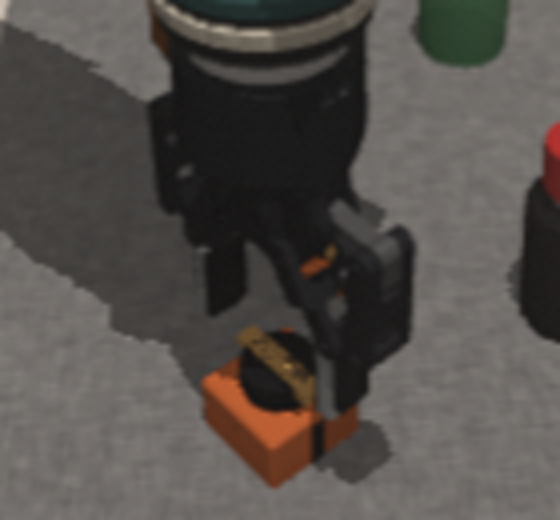

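Picture: the open finger tips at (340,400) hang beside the plug, 45 mm above the table while TCP z reads 0. The real tips therefore sit well behind the reported TCP. I'll go down gently in small steps, watching the force.

send_rows([
  [[0, 0, 6], 0],
  [[0, 0, 12], 0],
  [[0, 0, 18], 0],
  [[0, 0, 24], 0],
  [[0, 0, 24], 0],
  [[0, 0, 24], 0],
])

```text
time_s: 4.95
position: [0.5508, -0.2492, -0.0245]
eef_rot: [-3.141, 0.0, 0.668]
force: [-0.1, -0.1, 1.1]
gripper_width: 0.823
```

send_rows([
  [[0, 0, 3], 0],
  [[0, 0, 6], 0],
  [[0, 0, 9], 0],
  [[0, 0, 9], 0],
  [[0, 0, 9], 0],
])

```text
time_s: 5.37
position: [0.5511, -0.2494, -0.033]
eef_rot: [-3.141, 0.0, 0.668]
force: [-1.1, 0.4, -0.2]
gripper_width: 0.823
```

Run:
```python
from h import *
im,d=grab("side"); W=world("side",d)
go([.5506,-.2503,-.034],38.3)
J=np.array([.62,-.785])
a=(W[...,:2]-[.551,-.25])@J; b=(W[...,:2]-[.551,-.25])@[.785,.62]
dark=(im.max(2)<95)&(d>0)&(np.abs(b)<.02)
for lo,hi in((.028,.04),(.04,.05),(-.05,-.04),(-.04,-.028)):
    m=dark&(a>lo)&(a<hi)&(W[...,2]>.006); print(lo,m.sum(),np.sort(W[m][:,2])[:8].round(3))
```

```text
shift [-1.   0.4  1.1] turn -0.0 | yaw 38.3 pos [ 0.5511 -0.2494 -0.0329] F [0.1 0.1 0.2] w 69.8 t 5.4167 q6 1.91
0.028 1448 [0.013 0.014 0.015 0.016 0.017 0.019 0.019 0.02 ]
0.04 1507 [0.013 0.014 0.017 0.018 0.019 0.02  0.021 0.021]
-0.05 160 [0.017 0.019 0.02  0.023 0.026 0.026 0.031 0.032]
-0.04 351 [0.013 0.014 0.014 0.015 0.015 0.015 0.015 0.016]
```

send_rows([
  [[0, 0, 2], 0],
  [[0, 0, 3], 0],
  [[0, 0, 3], 0],
])

```text
time_s: 5.67
position: [0.5511, -0.2494, -0.0361]
eef_rot: [-3.141, 0.0, 0.668]
force: [-0.0, 0.2, -0.5]
gripper_width: 0.822
```

send_rows([
  [[0, 0, 0], 0],
  [[0, 0, 0], 0],
  [[0, 0, 0], 0],
  [[0, 0, 0], 0],
  [[0, 0, 0], 0],
  [[0, 0, 0], 0],
], grip=40, squeeze=25)

```text
time_s: 6.17
position: [0.5512, -0.2495, -0.0358]
eef_rot: [3.141, -0.0, 0.668]
force: [-0.3, 0.9, 4.2]
gripper_width: 0.578
```

send_rows([
  [[0, 0, -30], 0],
  [[0, 0, -60], 0],
  [[0, 0, -90], 0],
  [[0, 0, -120], 0],
  [[0, 0, -125], 0],
  [[0, 0, -125], 0],
  [[0, 0, -125], 0],
])

```text
time_s: 6.75
position: [0.5509, -0.2493, 0.0883]
eef_rot: [-3.141, 0.0, 0.668]
force: [-0.3, 0.7, -0.8]
gripper_width: 0.578
```

Run:
```python
from h import *
im,d=grab("side"); np.savez("s3.npz",im=im,d=d); W=world("side",d)
J=np.array([.62,-.785])
a=(W[...,:2]-[.551,-.25])@J; b=(W[...,:2]-[.551,-.25])@[.785,.62]
h=cv2.cvtColor(im,cv2.COLOR_BGR2HSV); m=(h[...,0]<14)&(h[...,1]>150)&(d>0)&(W[...,2]>.05)&(np.abs(a)<.05)&(np.abs(b)<.04)
print("cap",m.sum(),np.percentile(W[m],[1,50,99],axis=0).round(3))
dark=(im.max(2)<95)&(d>0)&(np.abs(b)<.02)
for lo,hi in((.027,.04),(-.04,-.027)):
    m=dark&(a>lo)&(a<hi)&(W[...,2]>.05); print(lo,m.sum(),np.sort(W[m][:,2])[:8].round(3))
n=np.radians(159.5); N=np.array([np.cos(n),np.sin(n),0]); C=np.array([.507,.220,0])
go(C+N*(.060+.021)+[0,0,.09],159.5)
```

```text
cap 510 [[ 0.518 -0.284  0.128]
 [ 0.539 -0.27   0.149]
 [ 0.558 -0.239  0.159]]
0.027 1979 [0.128 0.129 0.129 0.129 0.13  0.13  0.132 0.132]
-0.04 136 [0.14  0.143 0.145 0.147 0.148 0.149 0.15  0.15 ]
shift [ 214.2 -464.6   -1.6] turn -121.3 | yaw 38.2 pos [ 0.5505 -0.2491  0.0877] F [ 0.4 -0.2 -1.7] w 49.7 t 6.8 q6 1.91
```

The cap is now held properly at 49.4 mm, with its lower face about 36 mm above TCP z. I'll carry it above bottle height to the robot-side wall of the wooden base, turning it so capsule x runs along the wall.

send_rows([
  [[0, 0, -40], 0],
  [[20, -40, -62], -7],
  [[35, -75, -62], -14],
  [[50, -110, -62], -21],
  [[65, -145, -62], -28],
  [[80, -180, -62], -35],
  [[95, -215, -62], -42],
  [[110, -250, -62], -49],
  [[125, -285, -62], -56],
  [[140, -320, -62], -63],
  [[155, -350, -62], -70],
  [[170, -380, -62], -77],
  [[185, -410, -62], -84],
  [[200, -435, -62], -91],
  [[214, -455, -62], -98],
  [[214, -464.6, -62], -105],
  [[214, -464.6, -62], -112],
  [[214, -464.6, -62], -119],
  [[214, -464.6, -62], -121.3],
  [[214, -464.6, -62], -121.3],
])

```text
time_s: 8.47
position: [0.4308, 0.2478, 0.1496]
eef_rot: [-3.14, -0.002, 2.787]
force: [0.3, -0.0, -1.5]
gripper_width: 0.577
```

Run:
```python
from h import *
n=np.radians(159.5); N=np.array([np.cos(n),np.sin(n),0]); C=np.array([.507,.220,0])
go(C+N*(.060+.021)+[0,0,.006],159.5)
```

```text
shift [ -0.4   0.9 143.6] turn 0.2 | yaw 159.7 pos [0.4308 0.2478 0.1496] F [ 0.3 -0.  -1.5] w 49.3 t 8.4667 q6 0.71
```

send_rows([
  [[0, 0.9, 40], 0],
  [[0, 0.9, 80], 0],
  [[0, 0.9, 115], 0],
  [[0, 0.9, 135], 0],
  [[0, 0.9, 143], 0],
  [[0, 0.9, 143], 0],
])

```text
time_s: 8.97
position: [0.4304, 0.2481, 0.0062]
eef_rot: [-3.139, -0.003, 2.783]
force: [0.0, -0.3, -0.8]
gripper_width: 0.58
```

send_rows([
  [[0, 0, 3], 0],
  [[0, 0, 6], 0],
  [[0, 0, 8], 0],
  [[0, 0, 10], 0],
  [[0, 0, 12], 0],
  [[0, 0, 14], 0],
  [[0, 0, 14], 0],
])

```text
time_s: 9.55
position: [0.4317, 0.2493, -0.0047]
eef_rot: [3.14, 0.0, 2.785]
force: [-7.5, 1.5, 14.9]
gripper_width: 0.58
```

```bash
cat > look.py <<'E'
import sys; from h import *
f,x,y,z,s=sys.argv[1],*map(float,sys.argv[2:6])
im,d=grab("side"); np.savez("s.npz",im=im,d=d)
p=pix("side",[[x,y,z]])[0].astype(int); H=int(s)
c=cv2.resize(im[max(0,p[1]-H):p[1]+H,max(0,p[0]-H):p[0]+H],(560,560),interpolation=cv2.INTER_CUBIC); cv2.imwrite("pics/"+f,c); print(p); go([0,0,0])
E
python3 look.py s4.png .44 .245 .05 45
```

```text
[253 194]
shift [ 317.5 -384.4   -5.3] turn 0 | yaw 159.6 pos [ 0.4317  0.2493 -0.0047] F [-8.1  2.  14.8] w 49.4 t 9.6 q6 0.72
```

View pics/s4.png

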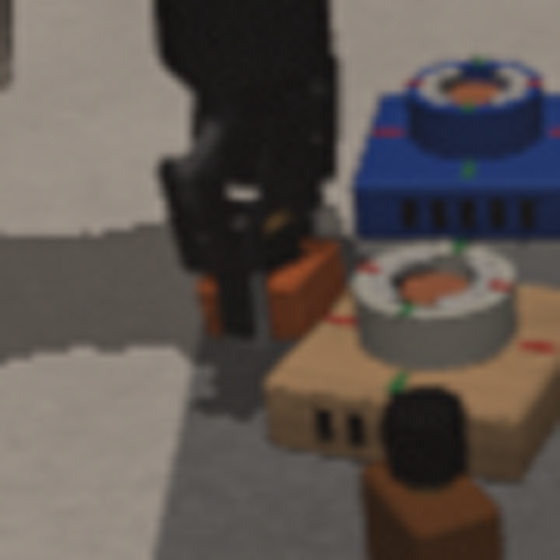

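The picture shows the cap at (300,285) tilting up on the base side, with about 15 N on the tool, so it is pivoting in the grip. I'll continue down past the edge.

send_rows([
  [[0, 0, 2], 0],
  [[0, 0, 4], 0],
  [[0, 0, 6], 0],
  [[0, 0, 8], 0],
  [[0, 0, 10], 0],
  [[0, 0, 10], 0],
])

```text
time_s: 10.1
position: [0.4315, 0.2494, -0.0146]
eef_rot: [3.14, -0.0, 2.785]
force: [-11.4, 2.2, 20.2]
gripper_width: 0.579
```

send_rows([
  [[0, 0, 2], 0],
  [[-0.5, 0, 4], 0],
  [[-1, 0, 6], 0],
  [[-1.5, 0, 8], 0],
  [[-2, 0, 8], 0],
  [[-2, 0, 8], 0],
])

```text
time_s: 10.6
position: [0.4326, 0.249, -0.0226]
eef_rot: [3.14, -0.002, 2.785]
force: [-15.0, 5.0, 22.6]
gripper_width: 0.584
```

```bash
python3 look.py s5.png .44 .245 .05 45
```

```text
[253 194]
shift [ 318.7 -384.2  -22.8] turn 0 | yaw 159.6 pos [ 0.4326  0.249  -0.0226] F [-14.4   5.   22.9] w 49.9 t 10.65 q6 0.71
```

View pics/s5.png

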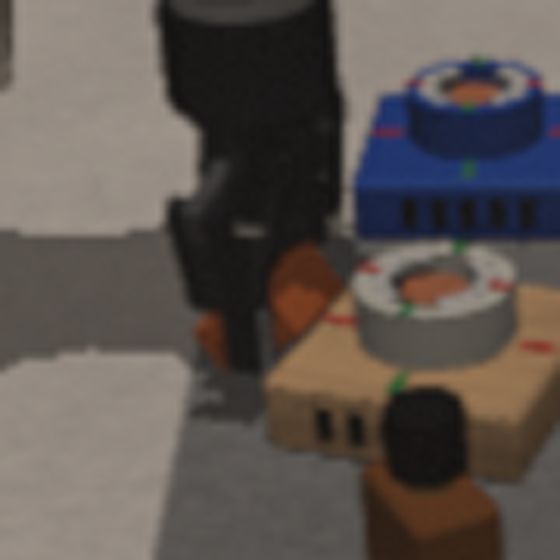

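The picture shows the cap turned well past 45°, its upper corner now at (305,250). I'll ease it down the rest of the way, nudging toward the wall so the table helps bring it flat on its side.

send_rows([
  [[-0.5, 0, 1], 0],
  [[-1, 0, 2], 0],
  [[-1.5, 0, 3], 0],
  [[-2, 0, 4], 0],
  [[-2, 0, 4], 0],
])

```text
time_s: 11.07
position: [0.4342, 0.2484, -0.0267]
eef_rot: [3.14, -0.002, 2.786]
force: [-15.7, 6.9, 23.8]
gripper_width: 0.578
```

```bash
cat > prof.py <<'E'
from h import *
im,d=grab("side"); np.savez("s.npz",im=im,d=d); W=world("side",d)
n=np.radians(159.5); N=np.array([np.cos(n),np.sin(n)]); J=np.array([-N[1],N[0]])
r=W[...,:2]-[.507,.220]; a=r@N-.06; b=r@J
h=cv2.cvtColor(im,cv2.COLOR_BGR2HSV); m=(h[...,0]<14)&(h[...,1]>165)&(d>0)&(a>-.03)&(a<.15)&(np.abs(b)<.06)&(W[...,2]<.08)
if __name__=="__main__":
    A=np.c_[a[m],W[m][:,2]]*1000; s=np.abs(np.median(b[m])); print(len(A),"b",np.percentile(b[m],[1,50,99]).round(3))
    f=A[b[m]<np.percentile(b[m],1)+.008]   # the side facing the camera
    if len(f)>5: print("side face hull (a,z)",cv2.minAreaRect(f.astype(np.float32)),"a",np.percentile(f[:,0],[2,98]).round(1),"z",np.percentile(f[:,1],[2,98]).round(1))
    go([0,0,0])
E
python3 prof.py
```

```text
93 b [-0.022  0.002  0.026]
side face hull (a,z) ((5.474171161651611, 52.12454605102539), (20.022686004638672, 5.061396598815918), 45.3920783996582) a [-0.2 13.9] z [43.4 57.2]
shift [ 320.4 -384.1  -26.7] turn 0 | yaw 159.6 pos [ 0.4342  0.2484 -0.0267] F [-16.1   5.6  22.9] w 49.5 t 11.1167 q6 0.71
```

Run:
```python
from h import *
z=np.load("s.npz"); im,d=z["im"],z["d"]; W=world("side",d)
n=np.radians(159.5); N=np.array([np.cos(n),np.sin(n)]); J=np.array([-N[1],N[0]])
r=W[...,:2]-[.507,.220]; a=r@N-.06; b=r@J
h=cv2.cvtColor(im,cv2.COLOR_BGR2HSV); m=(h[...,0]<14)&(h[...,1]>130)&(d>0)&(a>-.03)&(a<.08)&(np.abs(b)<.04)&(W[...,2]<.08)
for v,u in np.argwhere(m)[::4]: print((u,v),im[v,u],"a %.0f b %.0f z %.0f"%(a[v,u]*1e3,b[v,u]*1e3,W[v,u,2]*1e3),end="; ")
c=cv2.resize(im[165:235,220:290],(700,700),interpolation=cv2.INTER_NEAREST); cv2.imwrite("pics/s6.png",c[:,:600][:600])
```

```text
(np.int64(256), np.int64(188)) [23 32 53] a 16 b -27 z 58; (np.int64(257), np.int64(189)) [25 38 70] a 13 b -25 z 56; (np.int64(257), np.int64(190)) [25 42 79] a 10 b -19 z 56; (np.int64(255), np.int64(191)) [24 41 80] a 13 b -12 z 56; (np.int64(259), np.int64(191)) [29 42 72] a 8 b -27 z 49; (np.int64(255), np.int64(192)) [26 42 80] a 10 b -6 z 57; (np.int64(259), np.int64(192)) [25 42 78] a 5 b -20 z 50; (np.int64(255), np.int64(193)) [25 42 79] a 9 b -4 z 54; (np.int64(259), np.int64(193)) [24 41 78] a 3 b -16 z 49; (np.int64(254), np.int64(194)) [26 42 80] a 10 b 2 z 54; (np.int64(258), np.int64(194)) [25 41 78] a 5 b -12 z 48; (np.int64(252), np.int64(195)) [24 36 65] a 10 b 15 z 58; (np.int64(256), np.int64(195)) [26 43 79] a 7 b -3 z 49; (np.int64(260), np.int64(195)) [26 42 79] a -0 b -15 z 44; (np.int64(254), np.int64(196)) [26 43 80] a 6 b 11 z 53; (np.int64(258), np.int64(196)) [29 50 95] a -0 b -1 z 48; (np.int64(252), np.int64(197)) [23 35 64] a 8 b 20 z 54; (np.int64(256), np.int64(197)) [ 35  63 124] a 3 b 6 z 48; (np.int64(260), np.int64(197)) [32 50 92] a -2 b -9 z 4
[... 243 characters left out ...]
nt64(252), np.int64(200)) [34 44 73] a 7 b 23 z 46; (np.int64(256), np.int64(200)) [ 35  62 121] a -2 b 17 z 44; (np.int64(260), np.int64(200)) [ 55  74 125] a -7 b 2 z 37; (np.int64(264), np.int64(200)) [ 49  60 120] a -16 b -4 z 36; (np.int64(255), np.int64(201)) [ 34  60 117] a -1 b 22 z 44; (np.int64(242), np.int64(202)) [29 49 94] a 36 b 28 z 38; (np.int64(255), np.int64(202)) [28 47 89] a -3 b 26 z 43; (np.int64(242), np.int64(203)) [26 44 85] a 38 b 25 z 33; (np.int64(254), np.int64(203)) [27 41 72] a 2 b 23 z 37; (np.int64(243), np.int64(204)) [26 42 78] a 35 b 25 z 31; (np.int64(242), np.int64(206)) [29 46 83] a 40 b 23 z 22; (np.int64(244), np.int64(207)) [24 35 59] a 30 b 32 z 25;
```

View pics/s6.png

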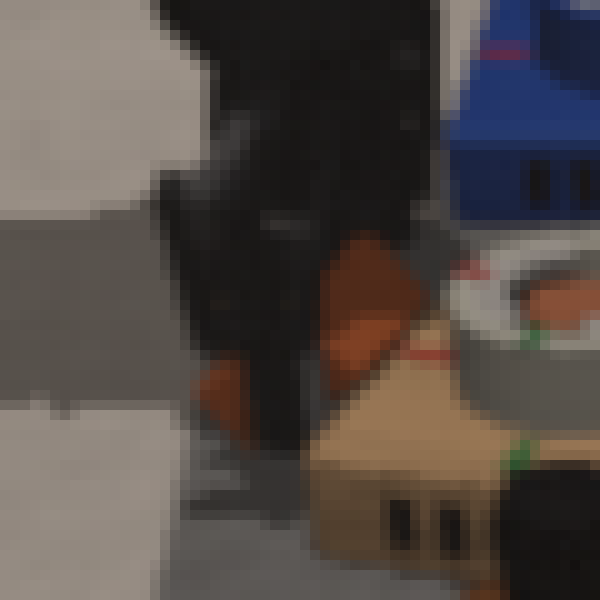

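Picture: the cap side faces run at about 45° (upper corner (365,235), lower left (200,390)). The lowest corner is about to touch the table, so pressing down won't help any more. Pushing toward the wall gives a good lever, so I'll do that at a slightly higher level.

send_rows([
  [[-1, 0, -1.5], 0],
  [[-2, 0, -2], 0],
  [[-3, 0, -2], 0],
  [[-4, 0, -2], 0],
  [[-5, 0, -2], 0],
  [[-6, 0, -2], 0],
  [[-6, 0, -2], 0],
])

```text
time_s: 11.7
position: [0.4346, 0.2477, -0.0257]
eef_rot: [3.139, -0.012, 2.788]
force: [-38.7, 24.0, 25.8]
gripper_width: 0.581
```

```bash
cat > prof2.py <<'E'
from h import *
im,d=grab("side"); W=world("side",d)
n=np.radians(159.5); N=np.array([np.cos(n),np.sin(n)]); J=np.array([-N[1],N[0]])
r=W[...,:2]-[.507,.220]; a=r@N-.06; b=r@J
h=cv2.cvtColor(im,cv2.COLOR_BGR2HSV); m=(h[...,0]<14)&(h[...,1]>150)&(d>0)&(a>-.015)&(a<.12)&(np.abs(b)<.045)&(W[...,2]<.08)
m[:,290:]=0
for v in np.unique(np.argwhere(m)[:,0]):
    us=np.where(m[v])[0]; print(v,[("u%d R%d a%.0f b%.0f z%.0f"%(u,im[v,u,2],a[v,u]*1e3,b[v,u]*1e3,W[v,u,2]*1e3)) for u in us[::3]])
q=bot.get_obs()["position"]; print("TCP a",((q[:2]-[.507,.22])@N-.06).round(4)); go([0,0,0])
E
python3 prof2.py
```

```text
188 ['u256 R55 a15 b-23 z60']
189 ['u255 R69 a14 b-16 z61', 'u258 R69 a11 b-27 z55']
190 ['u255 R76 a13 b-13 z59']
191 ['u254 R72 a12 b-4 z60', 'u257 R79 a9 b-16 z55']
192 ['u253 R65 a12 b3 z61', 'u256 R79 a6 b-3 z58', 'u259 R79 a3 b-17 z52']
193 ['u253 R71 a11 b6 z59', 'u256 R79 a6 b-3 z55', 'u259 R78 a2 b-14 z51']
194 ['u253 R73 a10 b8 z57', 'u256 R78 a5 b0 z54', 'u259 R78 a1 b-11 z49']
195 ['u253 R72 a9 b11 z56', 'u256 R79 a4 b2 z52', 'u259 R79 a1 b-10 z46']
196 ['u253 R72 a6 b17 z56', 'u256 R95 a3 b5 z50', 'u259 R87 a-2 b-5 z46']
197 ['u253 R76 a6 b18 z53', 'u256 R123 a1 b9 z49', 'u259 R103 a-2 b-3 z44']
198 ['u253 R90 a5 b20 z51', 'u256 R125 a-1 b14 z49', 'u259 R102 a-2 b-2 z41']
199 ['u253 R98 a5 b21 z49', 'u256 R125 a0 b12 z45', 'u259 R81 a9 b-25 z24']
200 ['u253 R83 a5 b21 z45', 'u256 R123 a-3 b19 z45', 'u261 R130 a-8 b-1 z36']
201 ['u242 R94 a38 b24 z39', 'u254 R93 a1 b24 z44', 'u257 R83 a-4 b15 z40']
202 ['u241 R96 a41 b25 z36', 'u244 R58 a24 b38 z45', 'u255 R87 a-2 b23 z41']
203 ['u241 R91 a41 b25 z33', 'u244 R67 a24 b39 z43']
204 ['u241 R81 a40 b27 z31', 'u244 R67 a29 b31 z35']
205 ['u242 R83 a39 b25 z27']
206 ['u243 R82 a35 b26 z25']
207 ['u243 R74 a36 b26 z21']
TCP a 0.0175
shift [ 322.1 -382.9  -22.7] turn 0 | yaw 159.7 pos [ 0.4346  0.2477 -0.0258] F [-38.1  22.9  25.8] w 49.8 t 11.75 q6 0.7
```

The push built up to 45 N with hardly any motion: the lower corner is jammed on the table. I'll back off, raise a few millimetres, cut the squeeze to 20 N, and push in again.

send_rows([
  [[4, 0, -2], 0],
  [[5, 0, -5], 0],
  [[4, 0, -5], 0],
  [[2, 0, -5], 0],
  [[0, 0, -5], 0],
  [[-1, 0, -5], 0],
  [[-2, 0, -5], 0],
  [[-2, 0, -5], 0],
], squeeze=20)

```text
time_s: 12.42
position: [0.44, 0.246, -0.0207]
eef_rot: [3.14, -0.007, 2.786]
force: [-25.2, 16.1, 23.0]
gripper_width: 0.585
```

```bash
python3 prof2.py | awk 'NR%2==1 || /TCP|shift/'
```

```text
187 ['u258 R73 a8 b-22 z65']
189 ['u256 R72 a7 b-8 z65', 'u259 R79 a3 b-19 z60']
191 ['u254 R62 a8 b4 z65', 'u257 R79 a2 b-2 z62', 'u260 R78 a-1 b-16 z56']
193 ['u254 R63 a6 b10 z61', 'u257 R80 a0 b2 z58', 'u260 R77 a-4 b-9 z54', 'u263 R76 a-8 b-19 z49']
195 ['u254 R64 a2 b18 z60', 'u257 R105 a-1 b7 z55', 'u260 R95 a-7 b-0 z52']
197 ['u254 R69 a0 b23 z56', 'u257 R125 a-5 b14 z53', 'u260 R112 a-8 b3 z48']
199 ['u244 R82 a31 b24 z47', 'u256 R112 a-4 b21 z50', 'u259 R93 a-8 b10 z45']
201 ['u242 R96 a37 b26 z40', 'u245 R77 a27 b26 z42']
203 ['u243 R83 a36 b23 z33']
205 ['u244 R80 a32 b26 z29']
TCP a 0.0119
shift [ 326.9 -383.8  -19.3] turn 0 | yaw 159.6 pos [ 0.44    0.246  -0.0207] F [-24.   14.2  22.9] w 49.7 t 12.4667 q6 0.7
```

It only slid along its own face, since the pads' contact patch is too large to pivot easily. New plan: set it down plug-up on the robot side and grip the small lug ends, as happened by accident before, because they pivot easily. Then swing the cap sideways over the base's edge.

send_rows([
  [[5, 0, -20], 0],
  [[20, 0, -35], 0],
  [[50, 0, -35], 0],
  [[70, 0, -30], 0],
  [[70, 0, -10], 0],
  [[70, 0, 4], 0],
  [[70, 0, 10], 0],
  [[70, 0, 14], 0],
  [[70, 0, 17], 0],
  [[70, 0, 17], 0],
])

```text
time_s: 13.3
position: [0.3794, 0.2681, -0.0368]
eef_rot: [-3.141, 0.003, 2.784]
force: [0.3, -10.6, 19.9]
gripper_width: 0.578
```

send_rows([
  [[0, 0, 0], 0],
  [[0, 0, 0], 0],
  [[0, 0, 0], 0],
  [[0, 0, 0], 0],
  [[0, 0, 0], 0],
  [[0, 0, 0], 0],
  [[0, 0, -40], 0],
  [[0, 0, -80], 0],
  [[0, 0, -110], 0],
  [[0, 0, -110], 0],
], grip=85)

```text
time_s: 14.13
position: [0.38, 0.2703, 0.0772]
eef_rot: [3.136, 0.005, 2.785]
force: [1.0, 0.3, -0.0]
gripper_width: 0.997
```

```bash
cat > capm.py <<'E'
from h import *
def meas(n="side",c=(.37,.27),r=.09):
    im,d=grab(n); W=world(n,d); h=cv2.cvtColor(im,cv2.COLOR_BGR2HSV)
    near=(d>0)&(np.hypot(W[...,0]-c[0],W[...,1]-c[1])<r)&(W[...,2]<.075)
    m=(h[...,0]<14)&(h[...,1]>150)&near
    p=W[m]; print(n,m.sum(),"z",np.percentile(p[:,2],[1,50,99]).round(3),"rect",cv2.minAreaRect((p[:,:2]*1000).astype(np.float32)))
    return im,W,m,near
if __name__=="__main__":
    for n in("side","top"):
        try: im,W,m,near=meas(n)
        except Exception as e: print(n,e); continue
        h=cv2.cvtColor(im,cv2.COLOR_BGR2HSV); y=(h[...,0]>=14)&(h[...,0]<32)&(h[...,1]>90)&near&(W[...,2]>.03)
        if y.sum()>4: print("lug",y.sum(),cv2.minAreaRect((W[y][:,:2]*1000).astype(np.float32)),W[y].mean(0).round(4))
        cv2.imwrite(f"pics/m_{n}.png",im)
    go([0,0,0])
E
python3 capm.py
```

```text
side 198 z [0.006 0.023 0.032] rect ((398.87646484375, 282.556640625), (100.97380065917969, 47.1207275390625), 68.01519012451172)
lug 44 ((388.6737365722656, 264.4789123535156), (47.61898422241211, 15.87196159362793), 61.09318161010742) [0.3869 0.2621 0.0408]
top 134 z [0.024 0.028 0.04 ] rect ((394.94989013671875, 261.8213195800781), (48.37979507446289, 35.51875686645508), 67.85240173339844)
lug 104 ((417.2126159667969, 249.71556091308594), (37.56228256225586, 76.76009368896484), 73.33055114746094) [0.3988 0.2536 0.0399]
shift [ 260.4 -384.6   71.8] turn 0 | yaw 159.6 pos [0.3782 0.2694 0.0729] F [-0.4  1.  -0.7] w 84.8 t 14.2333 q6 0.8
```

Run:
```python
from h import *
n=np.radians(159.5); N=np.array([np.cos(n),np.sin(n)]); J=np.array([-N[1],N[0]])
for cam_ in("side","top"):
    im,d=grab(cam_); W=world(cam_,d); h=cv2.cvtColor(im,cv2.COLOR_BGR2HSV)
    r=W[...,:2]-[.507,.220]; a=r@N-.06; b=r@J
    near=(d>0)&(a>.02)&(a<.13)&(np.abs(b)<.06)&(W[...,2]<.06)&(W[...,2]>.008)
    o=(h[...,0]<14)&(h[...,1]>150)&near; y=(h[...,0]>=14)&(h[...,0]<32)&(h[...,1]>90)&near&(W[...,2]>.033)
    for k,m in(("cap",o),("lug",y)):
        q=np.c_[a[m],b[m]].astype(np.float32)*1000
        if len(q)>4: print(cam_,k,len(q),cv2.minAreaRect(q),"a",np.percentile(q[:,0],[1,99]).round(1),"b",np.percentile(q[:,1],[1,99]).round(1))
q=bot.get_obs()["position"][:2]-[.507,.22]; print("TCP a,b",(q@N-.06).round(4),(q@J).round(4))
c=np.hstack([cv2.resize(im[225:285,200:290],None,fx=5,fy=5,interpolation=cv2.INTER_CUBIC)]);
```

```text
side cap 182 ((64.82637786865234, 4.339807510375977), (46.1486930847168, 49.93716812133789), 0.7450339794158936) a [42.1 86.7] b [-20.2  28.8]
side lug 45 ((67.64448547363281, 0.19124221801757812), (50.219215393066406, 15.020589828491211), 82.23577117919922) a [60.6 76. ] b [-23.8  24.8]
top cap 135 ((58.75569152832031, -0.05858802795410156), (48.36094665527344, 33.488487243652344), 89.12006378173828) a [42.3 74.8] b [-22.6  24.1]
top lug 83 ((66.46111297607422, 5.042153358459473), (13.197648048400879, 36.651275634765625), 0.4044598639011383) a [59.9 72.3] b [-10.8  22.9]
TCP a,b 0.0789 -0.0001
```

The capsule is flat and plug-up again, with its lug centre at a≈67 mm from the wall and its x axis along the wall. Now I'll grip just the lug ends.

send_rows([
  [[-12, 0, 30], 0],
  [[-12, 0, 60], 0],
  [[-12, 0, 72], 0],
  [[-12, 0, 80], 0],
  [[-12, 0, 80], 0],
  [[-12, 0, 80], 0],
])

```text
time_s: 14.83
position: [0.3884, 0.2647, -0.0082]
eef_rot: [-3.141, -0.001, 2.785]
force: [-0.2, -0.0, 0.5]
gripper_width: 0.993
```

send_rows([
  [[0, 0, 0], 0],
  [[0, 0, 0], 0],
  [[0, 0, 0], 0],
  [[0, 0, 0], 0],
  [[0, 0, 0], 0],
  [[0, 0, 0], 0],
  [[0, 0, 0], 0],
], grip=35, squeeze=25)

```text
time_s: 15.42
position: [0.3892, 0.265, -0.0071]
eef_rot: [3.141, 0.001, 2.785]
force: [-1.2, -0.6, 8.1]
gripper_width: 0.536
```

send_rows([
  [[0, 0, -20], 0],
  [[0, 0, -40], 0],
  [[0, 0, -40], 0],
  [[0, 0, -40], 0],
])

```text
time_s: 15.75
position: [0.3895, 0.2652, 0.0329]
eef_rot: [3.14, 0.002, 2.785]
force: [-0.3, -0.4, -0.3]
gripper_width: 0.534
```

```bash
cat > st.py <<'E'
from h import *
n=np.radians(159.5); N=np.array([np.cos(n),np.sin(n)]); J=np.array([-N[1],N[0]])
im,d=grab("side"); W=world("side",d); h=cv2.cvtColor(im,cv2.COLOR_BGR2HSV)
r=W[...,:2]-[.507,.220]; a=r@N-.06; b=r@J
near=(d>0)&(a>-.02)&(a<.15)&(np.abs(b)<.06)&(W[...,2]<.12)&(W[...,2]>.004); near[:,290:]=0
m=(h[...,0]<14)&(h[...,1]>150)&near&((a>.003)|(W[...,2]>.04))
q=np.c_[a[m],W[m][:,2]].astype(np.float32)*1000; f=q[np.abs(b[m]-np.percentile(b[m],97))<.006]
print(len(q),"a",np.percentile(q[:,0],[1,99]).round(1),"z",np.percentile(q[:,1],[1,99]).round(1),"b",np.percentile(b[m],[1,99]).round(3))
if len(f)>5: print("camera side face (a,z):",len(f),[np.round(x,1) for x in cv2.minAreaRect(f)])
o=bot.get_obs(); p=o["position"][:2]-[.507,.22]; print("TCP a,b",(p@N-.06).round(4),(p@J).round(4)); go([0,0,0])
E
python3 st.py
```

```text
184 a [41.5 87.7] z [45.4 70.2] b [-0.02   0.027]
camera side face (a,z): 94 [array([64.4, 56.9]), array([24.3, 45.9]), np.float64(89.7)]
TCP a,b 0.0663 -0.0007
shift [ 271.9 -384.1   31.8] turn 0 | yaw 159.6 pos [0.3889 0.2649 0.0322] F [ 0.9 -0.3 -2. ] w 45.3 t 15.8 q6 0.78
```

Gripped on the lugs, but about 5 mm too deep, so the pads would foul the cap while it turns. I'll set it down and regrip higher.

send_rows([
  [[0, 0, 20], 0],
  [[0, 0, 36], 0],
  [[0, 0, 40], 0],
  [[0, 0, 40], 0],
  [[0, 0, 40], 0],
])

```text
time_s: 16.22
position: [0.3881, 0.2645, -0.0087]
eef_rot: [-3.14, -0.001, 2.785]
force: [0.1, 1.1, -1.1]
gripper_width: 0.534
```

send_rows([
  [[0, 0, 0], 0],
  [[0, 0, 0], 0],
  [[0, 0, 0], 0],
  [[0, 0, -3], 0],
  [[0, 0, -5.5], 0],
  [[0, 0, -5.5], 0],
], grip=60)

```text
time_s: 16.72
position: [0.3891, 0.265, -0.0018]
eef_rot: [3.141, 0.001, 2.785]
force: [-0.2, -0.2, -0.2]
gripper_width: 0.703
```

send_rows([
  [[0, 0, 0], 0],
  [[0, 0, 0], 0],
  [[0, 0, 0], 0],
  [[0, 0, 0], 0],
  [[0, 0, 0], 0],
  [[0, 0, -20], 0],
  [[0, 0, -40], 0],
  [[0, 0, -40], 0],
  [[0, 0, -40], 0],
], grip=35, squeeze=25)

```text
time_s: 17.47
position: [0.3893, 0.2651, 0.0381]
eef_rot: [3.14, 0.001, 2.785]
force: [0.7, -0.7, -1.5]
gripper_width: 0.534
```

```bash
python3 st.py
```

```text
199 a [41.9 87.1] z [44.7 70.2] b [-0.02   0.027]
camera side face (a,z): 100 [array([64.7, 57.7]), array([24.4, 44.8]), np.float64(89.6)]
TCP a,b 0.0664 -0.0006
shift [ 271.8 -384.    37.2] turn 0 | yaw 159.6 pos [0.3888 0.2649 0.0374] F [ 0.2 -0.3 -1.8] w 45.2 t 17.5167 q6 0.78
```

send_rows([
  [[-20, 0, 6], 0],
  [[-36, 0, 12], 0],
  [[-41, 0, 13], 0],
  [[-44, 0, 12], 0],
  [[-47, 0, 10.5], 0],
  [[-51, 0, 9], 0],
  [[-54, 0, 8], 0],
  [[-57, 0, 7], 0],
  [[-60, 0, 6], 0],
  [[-63, 0, 6], 0],
  [[-66, 0, 5.5], 0],
  [[-66, 0, 5.5], 0],
])

```text
time_s: 18.52
position: [0.4513, 0.2417, 0.0323]
eef_rot: [3.141, 0.001, 2.784]
force: [-4.1, -0.3, 3.1]
gripper_width: 0.529
```

```bash
python3 st.py; python3 look.py s7.png .44 .245 .05 45
```

```text
172 a [-7.5 38.9] z [36.9 82.1] b [-0.016  0.029]
camera side face (a,z): 104 [array([11.4, 63.2]), array([47.6, 43.2]), np.float64(39.0)]
TCP a,b 0.0001 -0.0007
shift [ 338.  -384.2   32. ] turn 0 | yaw 159.5 pos [0.451  0.2417 0.0323] F [-3.6 -1.4  2.8] w 45.3 t 18.5667 q6 0.69
[253 194]
shift [ 337.9 -384.1   32. ] turn 0 | yaw 159.5 pos [0.4508 0.2418 0.0322] F [-4.1  1.   3.5] w 45.4 t 18.6167 q6 0.69
```

View pics/s7.png

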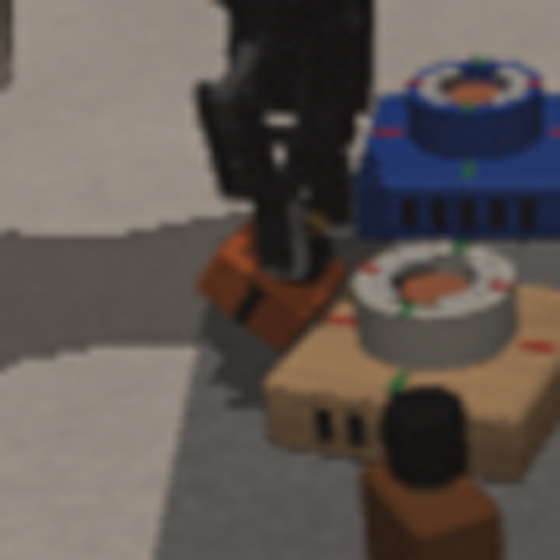

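The picture shows the capsule held by its lugs, swung out to about 45° with its cap side at (270,290) leaning on the base's edge, at only 5 N. I'll continue over the edge to 90°.

send_rows([
  [[-3, 0, 0], 0],
  [[-6, 0, 0.5], 0],
  [[-9, 0, 1.5], 0],
  [[-12, 0, 2.5], 0],
  [[-15, 0, 3.5], 0],
  [[-15, 0, 5], 0],
  [[-15, 0, 7], 0],
  [[-15, 0, 9], 0],
  [[-15, 0, 10], 0],
  [[-15, 0, 10], 0],
])

```text
time_s: 19.45
position: [0.4673, 0.237, 0.0236]
eef_rot: [3.139, 0.005, 2.784]
force: [1.2, -2.2, 18.0]
gripper_width: 0.529
```

```bash
python3 st.py
```

```text
168 a [-9.1 31.7] z [39.  94.3] b [0.002 0.036]
camera side face (a,z): 111 [array([11.7, 61.1]), array([48. , 25.5]), np.float64(62.7)]
TCP a,b -0.0168 -0.002
shift [ 355.  -385.5   21. ] turn 0 | yaw 159.5 pos [0.4672 0.237  0.0237] F [ 1.4 -2.4 17.7] w 45.4 t 19.5 q6 0.67
```

Tilted to roughly 65–80° by the numbers. Now I'll lift, carry it out to clear table, and lower so the table finishes laying it on its side.

send_rows([
  [[2, 0, -10], 0],
  [[10, 0, -20], 0],
  [[50, 0, -20], 0],
  [[90, 0, -20], 0],
  [[95, 0, -10], 0],
  [[95, 0, 5], 0],
  [[95, 0, 14], 0],
  [[95, 0, 20], 0],
  [[95, 0, 24], 0],
  [[95, 0, 28], 0],
  [[95, 0, 31], 0],
  [[95, 0, 33], 0],
  [[95, 0, 33], 0],
])

```text
time_s: 20.58
position: [0.3803, 0.2703, -0.0087]
eef_rot: [3.138, 0.008, 2.783]
force: [9.4, -5.6, 22.4]
gripper_width: 0.528
```

```bash
python3 st.py
```

```text
122 a [ 83.  122.3] z [10.1 77.8] b [0.01  0.052]
TCP a,b 0.0764 -0.0028
shift [ 261.2 -386.5  -12.1] turn 0 | yaw 159.5 pos [ 0.3802  0.2704 -0.0086] F [ 9.8 -6.7 21.2] w 45.6 t 20.6333 q6 0.8
```

The height of 32 mm corresponds to about 78° of tilt, so it will settle on its side. Release and lift.

send_rows([
  [[0, 0, 0], 0],
  [[0, 0, 0], 0],
  [[0, 0, 0], 0],
  [[0, 0, 0], 0],
  [[0, 0, 0], 0],
  [[0, 0, -30], 0],
  [[0, 0, -70], 0],
  [[0, 0, -100], 0],
  [[0, 0, -100], 0],
], grip=75)

```text
time_s: 21.38
position: [0.3779, 0.2709, 0.094]
eef_rot: [3.137, 0.005, 2.785]
force: [0.1, 0.4, 0.7]
gripper_width: 0.878
```

```bash
python3 st.py; python3 look.py s8.png .38 .265 .03 45
```

```text
165 a [ 79.8 102.6] z [ 6.8 52.4] b [-0.021  0.027]
camera side face (a,z): 83 [array([90.3, 28. ]), array([45.4, 22.3]), np.float64(85.8)]
TCP a,b 0.0793 -0.0018
shift [ 259.2 -385.5   89.4] turn 0 | yaw 159.6 pos [0.3771 0.2705 0.0915] F [-0.5 -0.6 -0.7] w 75.2 t 21.4333 q6 0.8
[233 198]
shift [ 258.3 -384.6   88.9] turn 0 | yaw 159.6 pos [0.3762 0.2701 0.0898] F [-0.1  0.4 -0.6] w 74.7 t 21.4833 q6 0.8
```

View pics/s8.png

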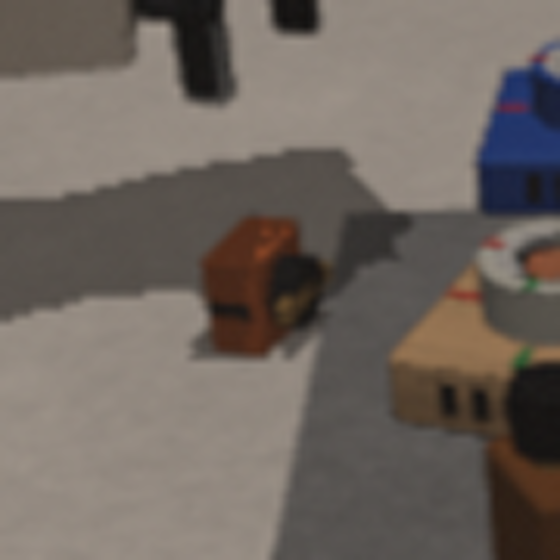

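The picture shows the capsule lying on its side at (255,290), plug facing the base and lug bar level, as wanted. Next I'll push high on its top face with the half-closed fingers, toward the base, so that it tips onto its foot.

send_rows([
  [[25, -4, 0], 0],
  [[46, -4, 0], 0],
  [[46, -4, 0], 0],
  [[46, -4, 40], 0],
  [[46, -4, 70], 0],
  [[46, -4, 84], 0],
  [[46, -4, 87], 0],
  [[46, -4, 87], 0],
  [[46, -4, 87], 0],
], grip=30)

```text
time_s: 22.23
position: [0.3314, 0.2821, 0.0023]
eef_rot: [-3.141, -0.0, 2.785]
force: [0.2, 0.7, -0.2]
gripper_width: 0.35
```

```bash
cat > tip.py <<'E'
from h import *
n=np.radians(159.5); N=np.array([np.cos(n),np.sin(n)]); J=np.array([-N[1],N[0]])
im,d=grab("side"); W=world("side",d)
r=W[...,:2]-[.507,.220]; a=r@N-.06; b=r@J
o=bot.get_obs(); p=o["position"][:2]-[.507,.22]; A,B=p@N-.06,p@J
m=(im.max(2)<95)&(d>0)&(np.abs(a-A)<.013)&(np.abs(b-B)<.04)&(W[...,2]>.006)&(W[...,2]<.12)
print("finger",m.sum(),"zmin",np.sort(W[m][:,2])[:12].round(3),"a",np.percentile(a[m],[2,98]).round(3),"b",np.percentile(b[m],[2,98]).round(3))
E
python3 tip.py; python3 st.py
```

```text
finger 319 zmin [0.038 0.04  0.04  0.041 0.041 0.041 0.042 0.042 0.042 0.042 0.042 0.042] a [0.114 0.134] b [-0.035  0.034]
187 a [ 79.8 105.3] z [ 6.8 51.8] b [-0.021  0.026]
camera side face (a,z): 92 [array([91.3, 28.4]), array([46. , 22.9]), np.float64(88.6)]
TCP a,b 0.1259 0.0029
shift [ 212.3 -380.5    2.3] turn 0 | yaw 159.5 pos [0.3319 0.2823 0.0029] F [ 0.3 -0.5  1.5] w 29.9 t 22.3333 q6 0.87
```

send_rows([
  [[-5, 0, 0], 0],
  [[-9, 0, 0], 0],
  [[-11, 0, 0], 0],
  [[-13, 0, 0], 0],
  [[-15, 0, 0], 0],
  [[-17, 0, 0], 0],
  [[-19, 0, 0], 0],
  [[-21, 0, 0], 0],
  [[-23, 0, 0], 0],
  [[-23, 0, 0], 0],
])

```text
time_s: 23.17
position: [0.3531, 0.2739, 0.0021]
eef_rot: [3.142, 0.0, 2.785]
force: [-0.2, 0.3, -0.3]
gripper_width: 0.351
```

```bash
python3 st.py
```

```text
189 a [58.3 94.3] z [ 9.8 56.5] b [-0.025  0.026]
camera side face (a,z): 89 [array([77.8, 31.6]), array([24.1, 44.9]), np.float64(30.5)]
TCP a,b 0.1033 0.0034
shift [ 234.8 -380.     2.1] turn 0 | yaw 159.5 pos [0.3529 0.274  0.0021] F [-0.2  0.5 -0.4] w 29.8 t 23.2167 q6 0.83
```

It has tipped 30° onto the plug foot's edge, as predicted, without sliding. Keep pushing.

send_rows([
  [[-2, 0, 0], 0],
  [[-4, 0, 0], 0],
  [[-6, 0, 0], 0],
  [[-8, 0, -0.5], 0],
  [[-10, 0, -1], 0],
  [[-11.5, 0, -1.5], 0],
  [[-13, 0, -2], 0],
  [[-14.5, 0, -2], 0],
  [[-16, 0, -2], 0],
  [[-16, 0, -2], 0],
])

```text
time_s: 24.05
position: [0.3683, 0.2689, 0.0049]
eef_rot: [3.14, 0.0, 2.785]
force: [-5.0, 2.0, 17.7]
gripper_width: 0.346
```

```bash
python3 st.py
```

```text
191 a [45.7 86.6] z [13.5 56.4] b [-0.026  0.026]
camera side face (a,z): 98 [array([68.7, 33.5]), array([25.4, 46.5]), np.float64(43.6)]
TCP a,b 0.0871 0.0028
shift [ 251.1 -380.6    4.2] turn 0 | yaw 159.6 pos [0.3682 0.2689 0.0049] F [-5.2  2.5 17. ] w 30.3 t 24.1 q6 0.81
```

Tilt is 44° and the tips now press down on the face. I'll raise them to push nearer the top corner, then continue.

send_rows([
  [[2, 0, -5], 0],
  [[2, 0, -11], 0],
  [[-2, 0, -11], 0],
  [[-6, 0, -11], 0],
  [[-9, 0, -11], 0],
  [[-12, 0, -11], 0],
  [[-15, 0, -11], 0],
  [[-18, 0, -11], 0],
  [[-20, 0, -11], 0],
  [[-20, 0, -11], 0],
])

```text
time_s: 24.93
position: [0.3868, 0.2613, 0.0149]
eef_rot: [-3.141, -0.0, 2.784]
force: [-0.4, 0.2, -0.4]
gripper_width: 0.355
```

```bash
python3 st.py
```

```text
241 a [25.5 71.6] z [19. 47.] b [-0.023  0.025]
camera side face (a,z): 101 [array([48.9, 32.2]), array([25.1, 45.4]), np.float64(85.4)]
TCP a,b 0.0673 0.0035
shift [ 270.8 -379.9   15.1] turn 0 | yaw 159.5 pos [0.3865 0.2613 0.015 ] F [-0.1 -0.3  1.1] w 30.0 t 24.9833 q6 0.78
```

Reads upright. I'll lift away and measure its pose from above.

send_rows([
  [[5, 0, -30], 0],
  [[20, 0, -70], 0],
  [[50, 0, -85], 0],
  [[70, 0, -85], 0],
  [[70, 0, -85], 0],
], grip=75)

```text
time_s: 25.4
position: [0.3182, 0.2867, 0.1011]
eef_rot: [3.141, 0.0, 2.787]
force: [1.0, 0.6, 0.4]
gripper_width: 0.878
```

```bash
cat > up.py <<'E'
from h import *
n=np.radians(159.5); N=np.array([np.cos(n),np.sin(n)]); J=np.array([-N[1],N[0]])
for k in("top","side"):
    im,d=grab(k); W=world(k,d); h=cv2.cvtColor(im,cv2.COLOR_BGR2HSV)
    r=W[...,:2]-[.507,.220]; a=r@N-.06; b=r@J
    near=(d>0)&(a>.005)&(a<.13)&(np.abs(b)<.06)&(W[...,2]<.055)&(W[...,2]>.006)
    o=(h[...,0]<14)&(h[...,1]>150)&near; t=near&(W[...,2]>.035)
    for s,m in(("orange",o),("z>35",t),("stripe",t&(im.max(2)<70))):
        q=np.c_[a[m],b[m]].astype(np.float32)*1000
        if len(q)>4: print(k,s,len(q),[np.round(x,1) for x in cv2.minAreaRect(q)],"mean",q.mean(0).round(1),"z",np.percentile(W[m][:,2],[2,50,98]).round(3))
    cv2.imwrite(f"pics/up_{k}.png",im)
o=bot.get_obs(); p=o["position"][:2]-[.507,.22]; print("TCP a,b",(p@N-.06).round(4),(p@J).round(4)); go([0,0,0])
E
python3 up.py
```

```text
top orange 382 [array([46. , -1.4]), array([46.3, 47.9]), np.float64(1.4)] mean [46.  -1.4] z [0.037 0.041 0.045]
top z>35 531 [array([46.1, -1.8]), array([49.7, 50.6]), np.float64(0.1)] mean [45.9 -1.6] z [0.037 0.041 0.045]
side orange 249 [array([45.8,  0.5]), array([47.5, 51.5]), np.float64(1.1)] mean [40.8  8.5] z [0.017 0.039 0.043]
side z>35 177 [array([47.1, -1.1]), array([53.1, 50.2]), np.float64(89.1)] mean [46.   3.1] z [0.036 0.041 0.043]
side stripe 10 [array([48.4,  3.6]), array([ 4.8, 40.7]), np.float64(0.7)] mean [48.   6.9] z [0.036 0.042 0.043]
TCP a,b 0.1379 0.0034
shift [ 200.9 -379.8  100. ] turn 0 | yaw 159.6 pos [0.3204 0.2861 0.1002] F [0.5 0.4 0.1] w 75.1 t 25.5 q6 0.89
```

The capsule stands upright, top at 41 mm, at a=46, b=-1.5 mm. Its stripe is along the wall, already parallel to the green marks. Now I'll grip its x sides.

send_rows([
  [[-40, 5, 0], 0],
  [[-80, 5, 0], 0],
  [[-92, 5, 0], 0],
  [[-92, 5, 10], 0],
  [[-92, 5, 50], 0],
  [[-92, 5, 90], 0],
  [[-92, 5, 112], 0],
  [[-92, 5, 120], 0],
  [[-92, 5, 123], 0],
  [[-92, 5, 123], 0],
  [[-92, 5, 123], 0],
], grip=80)

```text
time_s: 26.42
position: [0.4098, 0.2587, -0.0218]
eef_rot: [3.141, 0.001, 2.784]
force: [-0.4, 0.4, 0.6]
gripper_width: 0.937
```

send_rows([
  [[0, 0, 0], 0],
  [[0, 0, 0], 0],
  [[0, 0, 0], 0],
  [[0, 0, 0], 0],
  [[0, 0, 0], 0],
  [[0, 0, 0], 0],
  [[0, 0, 0], 0],
], grip=40, squeeze=45)

```text
time_s: 27.0
position: [0.4095, 0.2587, -0.0219]
eef_rot: [3.14, 0.001, 2.785]
force: [-1.8, -0.3, 12.0]
gripper_width: 0.577
```

send_rows([
  [[0, 0, -30], 0],
  [[0, 0, -65], 0],
  [[0, 0, -90], 0],
  [[0, 0, -90], 0],
  [[0, 0, -90], 0],
])

```text
time_s: 27.42
position: [0.4097, 0.2589, 0.0684]
eef_rot: [3.139, 0.002, 2.785]
force: [-1.3, -0.1, -1.1]
gripper_width: 0.574
```

```bash
sed -e 's/<.055)&(W\[...,2\]>.006)/<.145)\&(W[...,2]>.06)/' -e 's/W\[...,2\]>.035/W[...,2]>.115/' up.py > up2.py; python3 up2.py
```

```text
top orange 19 [array([26. , 17.3]), array([11.6,  6. ]), np.float64(83.4)] mean [25.9 17.8] z [0.128 0.13  0.134]
top z>35 35 [array([27.1, 23.3]), array([32.2,  8.3]), np.float64(68.0)] mean [25.7 18.9] z [0.117 0.129 0.135]
side orange 153 [array([45.3,  9.9]), array([46.6, 59. ]), np.float64(2.0)] mean [33.5  9.1] z [0.107 0.124 0.132]
side z>35 280 [array([41.6,  3.3]), array([74.5, 51.5]), np.float64(68.6)] mean [40.1  8.6] z [0.116 0.13  0.144]
side stripe 169 [array([40. ,  2.4]), array([76.6, 39.5]), np.float64(85.1)] mean [41.2 10. ] z [0.116 0.131 0.144]
TCP a,b 0.0458 -0.0013
shift [ 292.4 -384.6   66.8] turn 0 | yaw 159.6 pos [0.4084 0.2583 0.0665] F [ 0.2 -0.  -2. ] w 49.4 t 27.5167 q6 0.75
```

Held. I'll carry it over the mount (106 mm toward the base, 1.5 mm sideways), then down to just above the mouth.

send_rows([
  [[-30, -1.5, 0], 0],
  [[-65, -1.5, 0], 0],
  [[-95, -1.5, 0], 0],
  [[-106, -1.5, 0], 0],
  [[-106, -1.5, 0], 0],
  [[-106, -1.5, 12], 0],
  [[-106, -1.5, 20], 0],
  [[-106, -1.5, 20], 0],
  [[-106, -1.5, 20], 0],
])

```text
time_s: 28.27
position: [0.5062, 0.2202, 0.0465]
eef_rot: [-3.141, -0.002, 2.785]
force: [-0.4, -0.9, -1.8]
gripper_width: 0.577
```

Run:
```python
from h import *
n=np.radians(159.5); N=np.array([np.cos(n),np.sin(n)]); J=np.array([-N[1],N[0]])
im,d=grab("side"); W=world("side",d); h=cv2.cvtColor(im,cv2.COLOR_BGR2HSV)
r=W[...,:2]-[.507,.220]; a=r@N; b=r@J
o=(h[...,0]<14)&(h[...,1]>150)&(d>0)&(np.abs(a)<.05)&(np.abs(b)<.05)&(W[...,2]>.075)&(W[...,2]<.12)
q=np.c_[a[o],b[o]].astype(np.float32)*1000; print("cap",len(q),[np.round(x,1) for x in cv2.minAreaRect(q)],"z",np.percentile(W[o][:,2],[2,98]).round(3))
w=(h[...,1]<60)&(h[...,2]>70)&(d>0)&(np.hypot(a,b)<.045)&(W[...,2]>.04)&(W[...,2]<.07)
q=np.c_[a[w],b[w]].astype(np.float32)*1000; print("collar a",np.percentile(q[:,0],[1,99]),"b",np.percentile(q[:,1],[1,99]))
p=bot.get_obs()["position"][:2]-[.507,.22]; print("TCP a,b",(p@N).round(4),(p@J).round(4)); go([0,0,0])
cv2.imwrite("pics/s9.png",cv2.resize(im[140:230,220:340],(800,600),interpolation=cv2.INTER_CUBIC))
```

```text
cap 154 [array([2. , 4.1]), array([47.5, 49.7]), np.float64(1.8)] z [0.087 0.111]
collar a [-34.14881714  29.97810928] b [-27.8347422  36.9714061]
TCP a,b 0.0003 -0.0001
shift [ 398.1 -383.1   47.5] turn 0 | yaw 159.6 pos [0.5068 0.2202 0.047 ] F [ 0.1 -0.8 -0.7] w 48.9 t 28.3167 q6 0.62
```

View pics/s9.png

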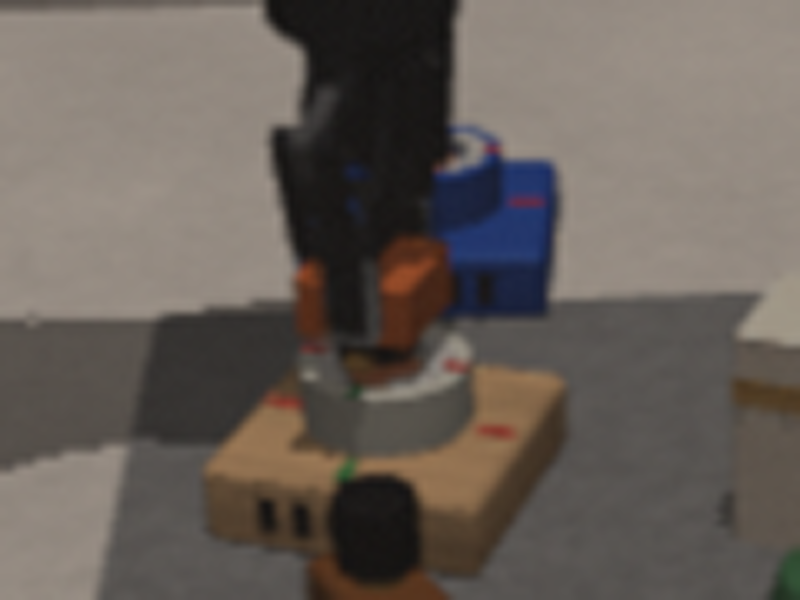

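Picture: the capsule hangs just over the collar at (385,360), with the lug bar roughly toward the green mark. I'll lower it by feel: contact should come only at about 5 mm below the mouth.

send_rows([
  [[0, 0, 2], 0],
  [[0, 0, 4], 0],
  [[0, 0, 6], 0],
  [[0, 0, 8], 0],
  [[0, 0, 8], 0],
  [[0, 0, 8], 0],
])

```text
time_s: 28.82
position: [0.5075, 0.2199, 0.039]
eef_rot: [-3.141, -0.0, 2.785]
force: [-0.0, 0.1, -1.9]
gripper_width: 0.577
```

send_rows([
  [[0, 0, 1], 0],
  [[0, 0, 2], 0],
  [[0, 0, 2], 0],
  [[0, 0, 2], 0],
])

```text
time_s: 29.15
position: [0.5077, 0.22, 0.0372]
eef_rot: [3.141, 0.0, 2.785]
force: [-0.5, -0.7, 1.7]
gripper_width: 0.578
```

No collar contact 5 mm in, so the lugs are in the slots. Push down against the spring.

send_rows([
  [[0, 0, 2], 0],
  [[0, 0, 4], 0],
  [[0, 0, 6], 0],
  [[0, 0, 7.5], 0],
  [[0, 0, 8], 0],
  [[0, 0, 8], 0],
  [[0, 0, 8], 0],
])

```text
time_s: 29.73
position: [0.5077, 0.2201, 0.0293]
eef_rot: [3.141, 0.0, 2.785]
force: [-1.8, -1.5, 7.1]
gripper_width: 0.579
```

Fully down at 7 N, which matches the spring. Now the clockwise quarter turn.

send_rows([
  [[0, 0, 0.3], 5],
  [[0, 0, 0.3], 10],
  [[0, 0, 0.3], 16],
  [[0, 0, 0.3], 22],
  [[0, 0, 0.3], 28],
  [[0, 0, 0.3], 34],
  [[0, 0, 0.3], 40],
  [[0, 0, 0.3], 46],
  [[0, 0, 0.3], 52],
  [[0, 0, 0.3], 58],
  [[0, 0, 0.3], 64],
  [[0, 0, 0.3], 70],
  [[0, 0, 0.3], 76],
  [[0, 0, 0.3], 82],
  [[0, 0, 0.3], 87],
  [[0, 0, 0.3], 90],
  [[0, 0, 0.3], 90],
  [[0, 0, 0.3], 90],
])

```text
time_s: 31.23
position: [0.5069, 0.2201, 0.0293]
eef_rot: [-3.141, -0.0, 1.214]
force: [-8.4, -0.9, 16.8]
gripper_width: 0.574
```

```bash
python3 -c "
from h import *
go([0,0,0]); print(bot.get_obs()['wrist_torque'])"
```

```text
shift [-383.4 -398.    29.5] turn 0 | yaw 69.5 pos [0.5069 0.2201 0.0293] F [-8.4 -0.9 16.8] w 49.0 t 31.2333 q6 2.19
[-0.10934725  1.46532354  0.03876215]
```

It turned the full 90° with no torque stop. Release, lift clear and check.

send_rows([
  [[0, 0, -1], 0],
  [[0, 0, -2], 0],
  [[0, 0, -2], 0],
  [[0, 0, -2], 0],
  [[0, 0, -2], 0],
  [[0, 0, -2], 0],
  [[0, 0, -2], 0],
], grip=80)

```text
time_s: 31.82
position: [0.5076, 0.22, 0.0307]
eef_rot: [-3.141, 0.0, 1.214]
force: [-0.1, 0.8, -0.1]
gripper_width: 0.937
```

send_rows([
  [[0, 0, -15], 0],
  [[0, 0, -45], 0],
  [[0, 0, -85], 0],
  [[-40, 0, -105], 0],
  [[-80, 0, -105], 0],
  [[-120, 0, -105], 0],
  [[-130, 0, -105], 0],
  [[-130, 0, -105], 0],
])

```text
time_s: 32.48
position: [0.4613, 0.0961, 0.1361]
eef_rot: [3.141, 0.0, 1.211]
force: [0.3, 0.3, 0.5]
gripper_width: 0.936
```

Run:
```python
from h import *
n=np.radians(159.5); N=np.array([np.cos(n),np.sin(n)]); J=np.array([-N[1],N[0]])
ims=[]
for k in("top","side"):
    im,d=grab(k); W=world(k,d); h=cv2.cvtColor(im,cv2.COLOR_BGR2HSV)
    r=W[...,:2]-[.507,.220]; a=r@N; b=r@J
    near=(d>0)&(np.abs(a)<.05)&(np.abs(b)<.05); o=(h[...,0]<14)&(h[...,1]>150)&near&(W[...,2]>.075)&(W[...,2]<.12)
    t=near&(W[...,2]>.088)&(W[...,2]<.105); s=t&(im.max(2)<75)
    for nm,m in(("orange",o),("top face",t),("stripe",s)):
        q=np.c_[a[m],b[m]].astype(np.float32)*1000
        if len(q)>4: print(k,nm,len(q),[np.round(x,1) for x in cv2.minAreaRect(q)],"z",np.percentile(W[m][:,2],[2,50,98]).round(4))
    c=W[(near)&(np.hypot(a,b)<.036)&(np.hypot(a,b)>.03)&(W[...,2]>.055)&(W[...,2]<.072)]; print("collar z",np.median(c[:,2]).round(4) if len(c) else None)
    v,u=[int(x) for x in pix(k,[[.507,.22,.08]])[0]][::-1]; ims.append(cv2.resize(im[v-45:v+45,u-45:u+45],(400,400),interpolation=cv2.INTER_CUBIC))
    if k=="top":
        z0=np.load("top0.npz"); W0=world("top",z0["d"])
        for nm,w in dict(amber=(325,365,222,260),green=(325,360,155,192),black=(420,456,143,180),carton=(250,292,145,192)).items():
            f=lambda Q:[np.median(Q[w[2]:w[3],w[0]:w[1]][(Q[w[2]:w[3],w[0]:w[1],2]>.08)],axis=0).round(3)]
            print(nm,f(W0),f(W))
cv2.imwrite("pics/end.png",np.hstack(ims)); go([0,0,0])
```

```text
top orange 84 [array([  4.9, -22.8]), array([38. , 15.2]), np.float64(21.8)] z [0.0921 0.0947 0.0987]
top top face 114 [array([  3.2, -24.8]), array([50.8, 17.7]), np.float64(21.5)] z [0.0918 0.0946 0.0987]
collar z 0.0644
amber [array([0.508, 0.028, 0.112])] [array([0.459, 0.067, 0.651])]
green [array([0.666, 0.029, 0.108])] [array([0.516, 0.052, 0.615])]
black [array([ 0.686, -0.189,  0.104])] [array([ 0.686, -0.19 ,  0.104])]
carton [array([0.677, 0.184, 0.095])] [array([0.673, 0.181, 0.095])]
side orange 255 [array([-1.1,  0.6]), array([51.1, 47.4]), np.float64(88.8)] z [0.0756 0.0934 0.0967]
side top face 191 [array([-0. ,  0.4]), array([49.7, 50.2]), np.float64(0.9)] z [0.0885 0.0949 0.097 ]
side stripe 40 [array([-0.1,  5.3]), array([41.7, 49.1]), np.float64(89.0)] z [0.0884 0.0944 0.0973]
collar z 0.0627
shift [-254.  -398.8  135.7] turn 0 | yaw 69.5 pos [0.4624 0.0981 0.1359] F [ 1.   0.6 -1. ] w 79.9 t 32.5833 q6 1.97
```

View pics/end.png

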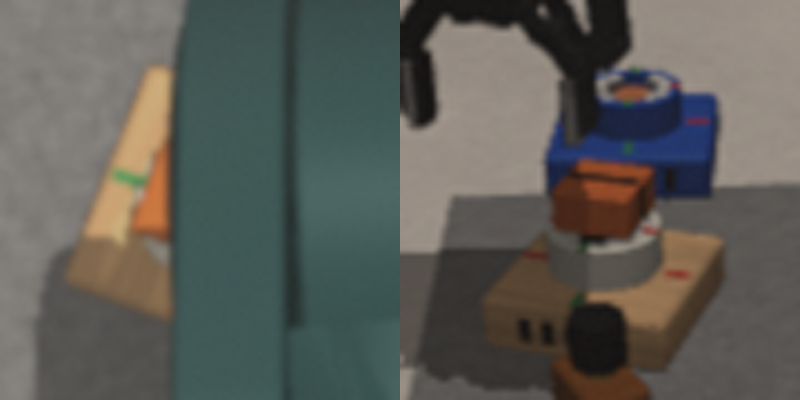

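The last picture shows the cap seated on the collar at (600,200), stripe running toward the red marks. Cap top is at 94.9 mm, so the underside is about 3 mm above the mouth, which is the locked height. Amber and green were hidden from the top camera, so I'll compare them in the side view, then hand in.

Run:
```python
from h import *
z=np.load("side0.npz"); im,d=grab("side"); W0,W=world("side",z["d"]),world("side",d)
for n,c,h in(("amber",(.509,.027),.112),("green",(.668,.029),.108),("black",(.688,-.19),.104),("carton",(.678,.185),.095)):
    f=lambda Q:[(np.median(Q[m],0).round(3),m.sum()) for m in[(np.hypot(Q[...,0]-c[0],Q[...,1]-c[1])<.05)&(Q[...,2]>h-.04)&(Q[...,2]<h+.01)]]
    print(n,f(W0),f(W))
bot.sign_off(); print(bot.get_obs()["time_s"])
```

```text
amber [(array([0.509, 0.015, 0.088]), np.int64(371))] [(array([0.508, 0.016, 0.089]), np.int64(368))]
green [(array([0.667, 0.018, 0.083]), np.int64(318))] [(array([0.667, 0.018, 0.083]), np.int64(314))]
black [(array([ 0.688, -0.203,  0.086]), np.int64(621))] [(array([ 0.688, -0.203,  0.086]), np.int64(619))]
carton [(array([0.675, 0.166, 0.086]), np.int64(484))] [(array([0.675, 0.165, 0.086]), np.int64(480))]
the job is handed in; nothing more can be done
the job is handed in; nothing more can be done
```

I turned the capsule right way up, put it into the wooden diffuser, pushed it down and turned it 90° clockwise. It stays locked after release. I handed the job in after about 33 s on the robot clock.

**How it went:**
- **First try:** turning the capsule with the pads on its cap jammed at about 45°. I set it back down.
- **Second try:** I gripped it by the lug ends, swung it over the base's edge onto its side, and tipped it onto its foot.

**Last checks (before hand-in):**
- **Capsule:** it is centred within about 1 mm of the mount. The cap top is at 94.9 mm, so the underside is about 3 mm above the mouth, the locked height. The stripe is within about 1° of the red marks.
- **Bottles and carton:** they are within about 1 mm of their starting positions in the side camera. The top camera could not see the amber and green bottles at the end because the arm hid them. For the carton it gave a shift of about 4–5 mm with the arm partly in view.
- **Robot:** the gripper was open and clear of everything.

**What disagreed:** the finger tips were about 40 mm higher than the reported TCP height implied. I used camera-measured tip heights instead.

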